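# Put the soldering kit back in its bench organiser

### The arm

A 7-joint arm with a two-finger parallel gripper is mounted at the origin on a cart in front of the work surface, level with it; the furniture and walls round the work are solid. World frame = base frame: x ahead of the robot, y to its left, z up, the work surface at z = 0. Lengths are in mm, angles in rad, forces in N, time in s.
With the tool pointing down it reaches from about 400 to 900 mm from the base axis. Payload 5.5 kg.
Tool frame: the origin (TCP) lies between the finger pads; the fingertips stand 11 mm ahead of it and the grasp point (between the pads) lies 8 mm behind it (robot.tips_ahead is the z of the fingertips in the tool frame, in mm); z points along the fingers, y is the line along which they close (so a half turn about z gives the same grasp; the last joint's range is limited). The gripper opens to 92 mm and grips with 3 to 60 N. Pads are 19 mm wide; open, the fingers measure 130 mm over their backs; the gripper's body (75 mm by 190 mm) begins 47 mm behind the grasp point.
Start: joints at [-0.868, 0.501, -0.427, 1.55, 0.221, 1.138, -0.21], TCP at [276.707, 588.16, 237.729] pointing down, gripper open.
Joint ranges: [-2.88, 2.88], [-0.31, 2.03], [-1.54, 1.56], [0.2, 2.42], [-1.41, 4.55], [0.19, 2.02], [-2.57, 2.57]. Speed limits (rad/s): [2.57, 2.57, 3.14, 3.14, 3.14, 3.14, 3.14].

### API

Orientations are given as a unit quaternion [x, y, z, w].
In Python, from cell import robot gives the robot as it stands.
- The arm moves only by the tool arm_command, never from a script. Its argument "rows" is a list of rows, each a list of 7 numbers: the opening, from 0 (shut) to 1 (fully open), then the shift along the tool's x, y, z in units of 60 mm (1.0 is 60 mm), then the turn, a rotation vector about the tool's x, y, z in units of 10 degrees (1.0 is 10 degrees). A call has 1 to 8 rows; each row is the pose to reach, as a shift and turn from the pose commanded when the call began, along the tool's axes at that moment; what a row does not reach only later rows make up. A row lasts 1/8 s, in which the tool goes at most 62.5 mm and 10.7 degrees, less where a joint would pass 70% of its speed; a pose out of reach is approached as far as the arm can. A call with a gripper value outside its range is refused whole. The fingers move at their own pace and stop on an object; "grip_force" is the grip in N (left out, the last holds). Time passes only in rows, so rows that repeat a pose let the fingers close. It gives the time, the measured TCP pose, the force, the opening and the grip force at its end, in the units of the state.
- robot.state(): the state, without advancing time (a new reading comes with each control period).
- robot.read_camera(name): name is "side" or "top" or "wrist"; returns a dict with "img" (400x640x3 uint8, blue, green, red), "z_map" (400x640 float32, mm along the optical axis (not along the pixel's ray), 0 where there is no reading), "camera_matrix" (3x3 intrinsics, pixels), "eye" and "orientation" of the camera in the world; the wrist camera has in their place "T_tool_cam" (4x4, takes a point from camera to tool coordinates, whose origin is the TCP and whose axes are the flange's). Camera axes: x right, y down, z forward; pixel columns grow to the right and rows downward; lengths in mm; the calibration is good to about 2 mm. A picture is of the moment at which its call begins: read the wrist's pose just before it.
- robot.hand_in(): hands the job in; it is judged then, once.
The state is a dict: "t": time; "qpos": joint angles; "qd": joint speeds; "joint_torque": joint torques, N m; "tcp_pos": TCP position; "ee_rot": TCP orientation; "ft_force": force on the tool from outside, world axes, zero at the start; "torque": the same for the moment, N m; "width": finger opening in mm; "grasp_force": force on a finger pad.
Only numpy, scipy, OpenCV 4.12 (cv2) and the standard library are available. Lean on these libraries where they do the work, as an engineer would, in place of code of your own. Each camera call takes 0.05 s, during which the arm holds its last target. There are 200 camera calls.

### The job

Soldering is done: clear the grey soldering board by setting its five things back in the wooden organiser. Seen from the robot, the green-lidded flux jar goes in the front left well, the solder spool in the well to the right of it, the tall black spirit bottle in the well behind the jar and the grey tin in the well behind the spool; the tweezers go in front of the jar and the spool, lying lengthwise in the middle of the groove. Set each down gently and upright on the floor of its well without dropping it, do not tip the jar or the bottle over, and leave the blue pot, the red block and the wax puck where they are.

Things in the scene. Friction and masses are not known exactly. Their poses are not given: they have to be found in the camera images.
- flux_jar: round cream-white jar with a green lid, 49 mm across, 52 mm tall; parallel sides; origin at the centre of its underside, z up; stands on the soldering board at the start, about 0.11 kg
- solder_spool: small pale spool of silver solder wire standing on its flange, 36 mm across, 20 mm tall; grip it across the flanges; origin at the centre of its underside, z up; on the soldering board at the start
- tin_grey: small plain round grey metal tin, 35 mm across, 21 mm tall, no wire on it; origin at the centre of its underside, z up; on the soldering board at the start
- spirit_tin: tall black rectangular spirit bottle with a grey cap, 40 mm along its x, 43 mm along its y, 106 mm tall: straight sides up to 80 mm, then shoulder and a cap 20 mm across; origin at the centre of its underside, z up; on the soldering board at the start, about 0.16 kg; can stand higher than the body of a gripper that reaches down to a low thing beside it
- tweezers: steel tweezers lying flat, 140 mm long along its y, 14 mm wide along its x, 9 mm high; rigid, balanced at the middle; origin at the middle of the underside, z up; lie along the front edge of the soldering board at the start; either end may point either way in the groove
- organiser: fixed wooden tray 200 (x) x 150 mm (y); origin under its centre, x away from robot, y left. 4 cork-lined wells 66 mm square, centres x -11 (front) and 61 (back), y 36 (left) and -36 (right); floor 5, wall tops 13 mm above origin. Tweezers groove along y in front, centre x -75, y 0: two end blocks (|y| 38 to 75), floor 12, lips 19 mm up, 32 mm apart; ends open; room for fingers between blocks
- solder_board: fixed mid-grey square soldering board with faint heat marks, 220 by 220 mm, 8 mm thick (its top is 8 mm above the origin); origin at the centre of its underside, x away from the robot; the five things of the kit stand on it at the start, in any places except that the tweezers lie along its front edge
- bead_pot_blue: squat blue pot with a crumpled light blue cover, 46 mm across, 36 mm tall; origin at the centre of its underside; stays where it is, behind the work
- rouge_block: dark red block of polishing rouge, 28 by 45 mm, 27 mm tall; origin at the centre of its underside; stays where it is, behind the work
- beeswax: yellow-brown puck of beeswax, 45 mm across, 20 mm tall; origin at the centre of its underside; stays where it is, right of the work

How it is judged:
By the outcome, as a careful person would: the job done as asked, in the order asked, and still so for the second after the job is handed in, with the robot touching nothing.
It also fails if it takes over 147 s, if anything falls off the work surface, if the arm or the gripper's body presses on something with over 40 N, if the wrist force passes 120 N, or if a joint passes its speed limit or range.

## Working session

There is one attempt and no reset: what is moved stays moved. The work goes in short steps, Python scripts to look and compute and a tool call to move; the robot and the scene stay as the last step left them, time stands still between calls to the robot, and variables do not carry over. Pictures are saved under pics/ and viewed, at most 14 in all, crops included, and the job is handed in when it is done.

Besides the shell and the picture viewer there is one more tool, called after ">>>" as name(argument=value, ...) on one line, values as JSON. arm_command: Moves the arm, as the interface text tells. Its arguments: {"type":"object","properties":{"rows":{"type":"array","items":{"type":"array","items":{"type":"number"}}},"grip_force":{"type":"number"}},"required":["rows"]}

```bash
ls; mkdir -p pics; python3 - <<'E'
from cell import robot
import cv2,numpy as np
for n in ("top","side"):
    c=robot.read_camera(n); cv2.imwrite(f"pics/{n}0.png",c["img"]); np.savez(f"{n}0.npz",**{k:v for k,v in c.items()})
    print(n,c["camera_matrix"],c["eye"],c["orientation"])
s=robot.state(); print(s["tcp_pos"],s["ee_rot"],s["t"],s["width"])
E
```

```text
pics
top [[371.13529455   0.         314.72879619]
 [  0.         371.13529455 203.69720509]
 [  0.           0.           1.        ]] [505.22626461 -97.7512348  935.97849845] [-0.701088    0.71211941 -0.02197646  0.02964107]
side [[439.82128579   0.         310.60868829]
 [  0.         439.82128579 204.431258  ]
 [  0.           0.           1.        ]] [103.64225089 644.44960555 636.40363879] [-0.22941538  0.85417845 -0.44728893  0.1329676 ]
[276.55159584 587.54655257 236.77460746] [ 2.18125715e-01  9.75920274e-01 -8.65367360e-04 -2.07084387e-04] 0.1 92.32018957917123
```

View pics/top0.png

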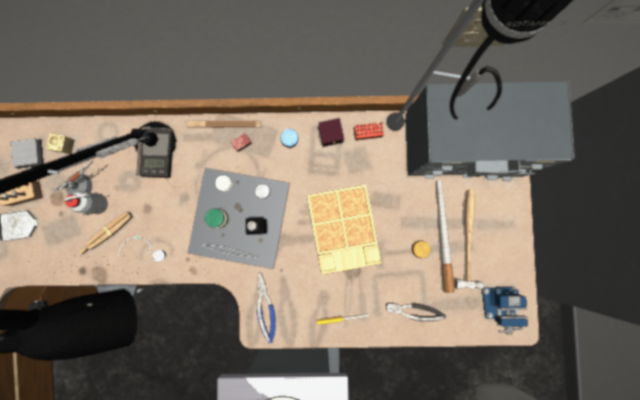

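View pics/side0.png

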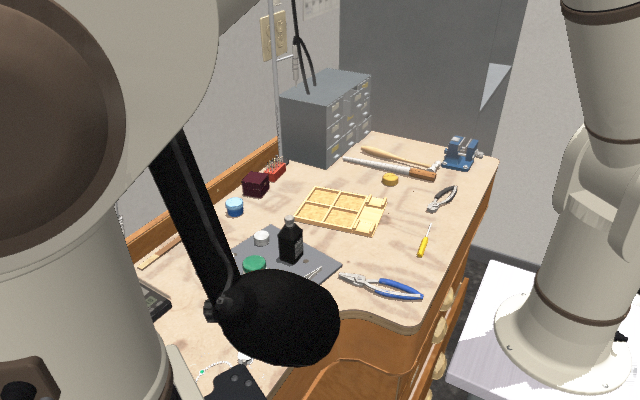

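```bash
cat > h.py <<'E'
import numpy as np,cv2
from scipy.spatial.transform import Rotation as R
def cloud(c):
    K=c["camera_matrix"];z=c["z_map"].astype(float);v,u=np.mgrid[:400,:640]
    P=np.stack([(u-K[0,2])/K[0,0]*z,(v-K[1,2])/K[1,1]*z,z],-1)
    W=P@R.from_quat(c["orientation"]).as_matrix().T+c["eye"]; W[z==0]=np.nan
    return W
def cast(c,uv,h):
    K=c["camera_matrix"];d=np.c_[np.atleast_2d(uv).astype(float),np.ones(len(np.atleast_2d(uv)))]@np.linalg.inv(K).T
    d=d@R.from_quat(c["orientation"]).as_matrix().T
    return c["eye"]+d*((h-c["eye"][2])/d[:,2:])
E
python3 - <<'E'
from h import *
c=dict(np.load("top0.npz"));s=dict(np.load("side0.npz"))
W=cloud(c)
for n,u,v in [("lamp?",80,325),("lampend",150,137),("armL",60,165),("board",270,225),("jar",216,217),("spoolA",223,183),("B",262,191),("bottle",251,227),("org",344,228),("bench",300,150),("scale",155,160),("lampR",395,122),("lampR2",440,65),("magR",500,85),("cab",480,130),("cabf",490,168),("block",242,142),("pot",289,137),("wax",422,249)]:
    print(n,W[v,u].round())
S=cloud(s)
for n,u,v in [("lamphead",280,320),("lamparm",170,170),("white",80,250),("big",60,120),("knob",222,305),("arm",600,80)]: print(n,S[v,u].round())
def up(img,x0,y0,x1,y1,f): return cv2.resize(img[y0:y1,x0:x1],None,fx=f,fy=f,interpolation=cv2.INTER_CUBIC)
cv2.imwrite("pics/top1.png",up(c["img"],180,155,390,285,3.8))
H=W[...,2]; img=np.clip(np.nan_to_num(H)*2,0,255).astype(np.uint8)
# mask things above board
B=(H>12)&(H<150); n,l,st,ce=cv2.connectedComponentsWithStats(B.astype(np.uint8))
for i in range(1,n):
    if st[i,4]>25 and 180<ce[i][0]<440:
        p=W[l==i]; print(st[i],ce[i].round(1),p.mean(0).round(),p[:,2].max().round())
E
```

```text
lamp? [345. 328. 270.]
lampend [730. 294.  87.]
armL [625. 346. 309.]
board [522.  25.   6.]
jar [542. 146.  59.]
spoolA [626. 137.  29.]
B [605.  41.  28.]
bottle [516.  53. 115.]
org [ 511. -160.   11.]
bench [712. -53.  -0.]
scale [687. 307.  28.]
lampR [ 777. -294.   12.]
lampR2 [ 839. -350.  198.]
magR [ 754. -418.  301.]
cab [ 703. -426.  195.]
cabf [ 635. -470.  136.]
block [729.  91.  26.]
pot [738. -27.  34.]
wax [ 457. -349.   20.]
lamphead [294. 401. 284.]
lamparm [386. 420. 445.]
white [239. 584. 535.]
big [220. 584. 590.]
knob [329. 442. 326.]
arm [ 78.  97. 476.]
[    0    75   487   104 15536] [234.7 100.6] [817. 100.  76.] 150.0
[318 117  26  29 561] [330.7 131.3] [ 748. -130.   43.] 50.0
[354 121  30  18 428] [368.7 130. ] [ 753. -225.   30.] 57.0
[280 129  18  18 258] [288.9 137.4] [737. -27.  33.] 39.0
[231 133  20  18 209] [240.3 141.6] [730.  95.  25.] 30.0
[216 176  14  14 164] [222.3 182.4] [628. 139.  28.] 32.0
[255 184  15  14 159] [261.8 190.7] [606.  42.  28.] 33.0
[353 185  15  12  40] [362. 189.] [ 608. -207.   13.] 18.0
[307 194   5  15  31] [309.1 200.9] [580. -74.  13.] 16.0
[334 198  40  37 148] [351.8 216.9] [ 538. -180.   14.] 17.0
[366 198   5  14  27] [368.3 204.3] [ 569. -221.   14.] 16.0
[204 208  25  20 395] [216.2 217.6] [540. 147.  53.] 64.0
[245 217  23  18 374] [255.4 225.5] [520.  48.  83.] 117.0
[312 222  10  21  49] [315.  229.9] [508. -88.  14.] 16.0
[363 232  18  34 226] [371.3 251.7] [ 452. -226.   15.] 22.0
[412 240  18  18 246] [420.8 248.9] [ 457. -346.   18.] 24.0
[316 244  20  30 214] [325.7 260.7] [ 432. -113.   16.] 23.0
[257 273  10  49 182] [260.5 294. ] [353.  48.  14.] 18.0
[386 303  21  12  95] [395.  308.4] [ 314. -280.   14.] 17.0
[424 306  16   7  32] [431.2 309.3] [ 311. -368.   13.] 16.0
[260 325  10  16  45] [264.6 332.5] [260.  39.  13.] 18.0
[269 324   6  16  33] [271.7 330.8] [264.  21.  13.] 16.0
```

View pics/top1.png

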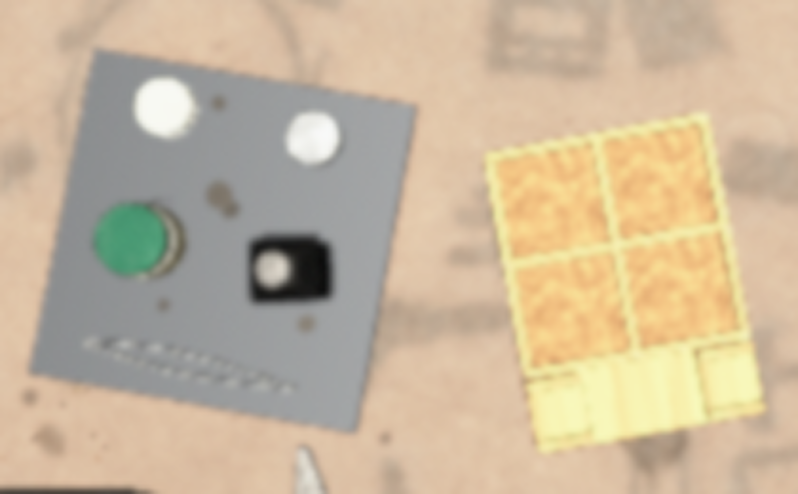

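```bash
python3 - <<'E'
from h import *
c=dict(np.load("top0.npz"));s=dict(np.load("side0.npz"))
for n,d in (("top",c),("side",s)):
    W=cloud(d); dark=d["img"].max(2)<60
    m=dark&(W[...,2]>60)&(W[...,1]>100)&(W[...,0]>100)
    p=W[m]; print(n,len(p))
    for z0 in range(60,800,40):
        q=p[(p[:,2]>=z0)&(p[:,2]<z0+40)]
        if len(q)>15: print(z0,len(q),np.percentile(q,[2,50,98],axis=0).round()[:, :2].tolist())
W=cloud(s); m=(W[...,2]>150)&(W[...,1]>0)&(s["img"].max(2)>=60)
p=W[m]
print("light (robot?)")
for z0 in range(150,1000,80):
    q=p[(p[:,2]>=z0)&(p[:,2]<z0+80)]
    if len(q)>15: print(z0,len(q),np.percentile(q,[2,50,98],axis=0).round()[:, :2].tolist())
print(R.from_quat(s["orientation"]).as_matrix()[:,2])
w=robot=None
from cell import robot
c=robot.read_camera("wrist"); cv2.imwrite("pics/wr0.png",c["img"]); print(c["T_tool_cam"].round(3))
E
```

```text
top 8964
60 78 [[718.0, 293.0], [730.0, 297.0], [746.0, 311.0]]
100 125 [[718.0, 296.0], [730.0, 313.0], [743.0, 325.0]]
140 85 [[283.0, 288.0], [702.0, 321.0], [717.0, 331.0]]
180 1287 [[284.0, 263.0], [355.0, 283.0], [690.0, 338.0]]
220 2046 [[285.0, 284.0], [350.0, 313.0], [667.0, 369.0]]
260 2741 [[291.0, 319.0], [345.0, 350.0], [647.0, 406.0]]
300 1726 [[309.0, 346.0], [342.0, 387.0], [629.0, 421.0]]
340 632 [[356.0, 352.0], [582.0, 363.0], [615.0, 404.0]]
380 244 [[570.0, 357.0], [583.0, 361.0], [596.0, 365.0]]
side 22394
140 403 [[277.0, 294.0], [282.0, 337.0], [307.0, 374.0]]
180 1135 [[277.0, 274.0], [284.0, 343.0], [312.0, 405.0]]
220 2032 [[278.0, 300.0], [289.0, 381.0], [334.0, 432.0]]
260 3652 [[285.0, 332.0], [303.0, 402.0], [373.0, 435.0]]
300 4548 [[243.0, 373.0], [319.0, 422.0], [374.0, 519.0]]
340 1506 [[347.0, 391.0], [366.0, 414.0], [387.0, 424.0]]
380 1772 [[254.0, 392.0], [375.0, 416.0], [396.0, 559.0]]
420 1984 [[243.0, 393.0], [384.0, 417.0], [402.0, 567.0]]
460 1267 [[243.0, 395.0], [247.0, 612.0], [390.0, 623.0]]
500 152 [[101.0, 102.0], [114.0, 116.0], [128.0, 123.0]]
540 3445 [[116.0, 119.0], [224.0, 587.0], [230.0, 605.0]]
580 487 [[219.0, 569.0], [221.0, 576.0], [223.0, 583.0]]
light (robot?)
150 4569 [[-51.0, 16.0], [11.0, 58.0], [840.0, 264.0]]
230 5171 [[-30.0, 6.0], [27.0, 56.0], [379.0, 420.0]]
310 4679 [[-4.0, 8.0], [40.0, 51.0], [341.0, 501.0]]
390 7850 [[25.0, 58.0], [240.0, 544.0], [282.0, 599.0]]
470 25730 [[58.0, 95.0], [240.0, 589.0], [252.0, 616.0]]
550 39237 [[216.0, 499.0], [223.0, 569.0], [232.0, 602.0]]
[ 0.43238603 -0.7031195  -0.56450447]
[[ 0.0000e+00 -9.5600e-01 -2.9200e-01  7.9492e+01]
 [ 1.0000e+00  0.0000e+00  0.0000e+00 -4.0000e-02]
 [-0.0000e+00 -2.9200e-01  9.5600e-01 -1.4662e+02]
 [ 0.0000e+00  0.0000e+00  0.0000e+00  1.0000e+00]]
```

View pics/wr0.png

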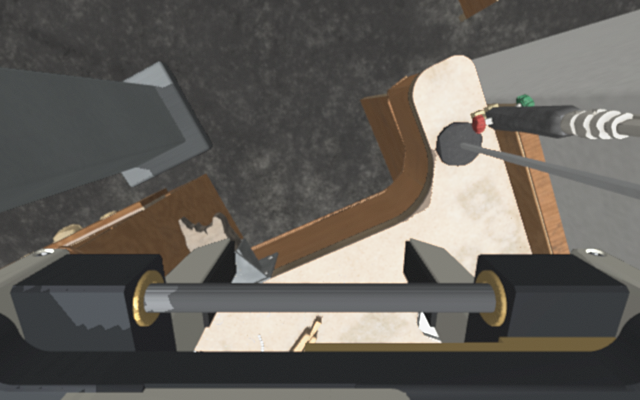

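```bash
cat >> h.py <<'E'
def plan(s,pts,yaws=None):
    """pts world TCP (mm), yaws deg of tool y -> rows shift/60 and turn/10 from current pose"""
    M=R.from_quat(s["ee_rot"]).as_matrix()
    for i,p in enumerate(pts):
        d=M.T@(np.array(p)-s["tcp_pos"])/60
        if yaws is None or yaws[i] is None: r=np.zeros(3)
        else:
            y=np.deg2rad(yaws[i]); T=np.array([[-np.sin(y),np.cos(y),0],[np.cos(y),np.sin(y),0],[0,0,-1]])
            T=np.array([[-np.sin(y),np.cos(y),0],[np.cos(y),np.sin(y),0],[0,0,-1.]]).T
            r=R.from_matrix(M.T@T).as_rotvec(degrees=True)/10
        print(p,d.round(3),r.round(2),"yaw now",np.degrees(np.arctan2(M[1,1],M[0,1])).round(1))
E
python3 - <<'E'
from h import *
from cell import robot
s=robot.state()
plan(s,[(240,575,300),(205,550,350),(200,510,400),(200,450,410),(215,390,410),(235,340,410),(280,290,410),(320,230,410)])
from h import cloud
# rough organiser & board poses from top view
c=dict(np.load("top0.npz"));hsv=cv2.cvtColor(c["img"],cv2.COLOR_BGR2HSV)
roi=np.zeros((400,640),bool);roi[180:280,303:388]=1
m=((hsv[...,1]>85)&(hsv[...,0]>10)&(hsv[...,0]<35)&roi).astype(np.uint8)
m=cv2.morphologyEx(m,cv2.MORPH_CLOSE,np.ones((5,5)));cs=max(cv2.findContours(m,0,2)[0],key=cv2.contourArea)
P=cast(c,cs[:,0],11)[:,:2].astype(np.float32);print("org",cv2.minAreaRect(P))
roi[:]=0;roi[160:275,180:295]=1
m=((hsv[...,1]<60)&roi&(cloud(c)[...,2]<40)).astype(np.uint8);m=cv2.morphologyEx(m,cv2.MORPH_CLOSE,np.ones((9,9)));cs=max(cv2.findContours(m,0,2)[0],key=cv2.contourArea)
P=cast(c,cs[:,0],8)[:,:2].astype(np.float32);print("board",cv2.minAreaRect(P))
E
```

```text
(240, 575, 300) [ 0.462 -0.452 -1.051] [0. 0. 0.] yaw now 64.8
(205, 550, 350) [ 0.812 -1.078 -1.883] [0. 0. 0.] yaw now 64.8
(200, 510, 400) [ 0.604 -1.718 -2.715] [0. 0. 0.] yaw now 64.8
(200, 450, 410) [ 0.178 -2.624 -2.881] [0. 0. 0.] yaw now 64.8
(215, 390, 410) [-0.474 -3.422 -2.88 ] [0. 0. 0.] yaw now 64.8
(235, 340, 410) [-1.13  -4.034 -2.879] [0. 0. 0.] yaw now 64.8
(280, 290, 410) [-2.164 -4.469 -2.878] [0. 0. 0.] yaw now 64.8
(320, 230, 410) [-3.193 -5.09  -2.877] [0. 0. 0.] yaw now 64.8
org ((508.91778564453125, -159.63636779785156), (194.19973754882812, 149.64230346679688), 8.629325866699219)
board ((544.5802612304688, 107.9853286743164), (288.5345153808594, 285.6241455078125), 89.00365447998047)
```

>>> arm_command(rows=[[1, 0.3, -0.3, -0.8, 0, 0, 0], [1, 0.6, -0.7, -1.5, 0, 0, 0], [1, 0.7, -1.1, -2.1, 0, 0, 0], [1, 0.6, -1.7, -2.7, 0, 0, 0], [1, 0.4, -2.1, -2.9, 0, 0, 0], [1, 0.2, -2.6, -2.9, 0, 0, 0], [1, 0.2, -2.6, -2.9, 0, 0, 0]])

```text
t: 1.02
tcp_pos: [199.8, 450.4, 412.2]
ee_rot: [0.219, 0.976, 0.0, 0.001]
ft_force: [-0.5, 1.1, -0.6]
width: 91.7
grasp_force: 0.0
```

>>> arm_command(rows=[[1, -0.65, -0.8, 0, 0, 0, 0], [1, -1.25, -1.35, 0, 0, 0, 0], [1, -2.25, -1.9, 0, 0, 0, 0], [1, -3.3, -2.4, 0, 0, 0, 1], [1, -4.3, -2.9, 0, 0, 0, 2], [1, -5.3, -3.35, 0, 0, 0, 3], [1, -6.2, -3.8, 0, 0, 0, 4], [1, -6.9, -4.1, 0, 0, 0, 5]])

```text
t: 2.02
tcp_pos: [469.4, 53.7, 411.5]
ee_rot: [0.612, 0.791, 0.0, 0.0]
ft_force: [0.9, 1.0, 1.4]
width: 91.9
grasp_force: 0.0
```

```bash
python3 - <<'E'
from h import *
from cell import robot
s=robot.state(); print(s["qpos"],s["qd"],s["tcp_pos"],s["ft_force"])
plan(s,[(440,40,420),(480,-10,420),(540,10,420)],[10,0,0])
E
```

```text
[-2.42563268e-01  1.61735947e-02  7.26940321e-02  1.74244055e+00
 -9.14565128e-04  1.38274838e+00  8.35404589e-02] [ 0.47523789  0.50756567  0.50088255 -0.49801321 -0.01887157 -0.01331659
 -0.40621029] [469.42674625  53.7182052  411.54277201] [0.93690389 1.0215078  1.39615669]
(440, 40, 420) [-0.099 -0.532 -0.141] [0.   0.   0.45] yaw now 14.5
(480, -10, 420) [-1.072 -0.095 -0.141] [0.   0.   1.45] yaw now 14.5
(540, 10, 420) [-1.     0.956 -0.14 ] [0.   0.   1.45] yaw now 14.5
```

```bash
cat >> h.py <<'E'
def wrist(robot,name=None):
    s=robot.state(); c=dict(robot.read_camera("wrist")); T=np.array(c["T_tool_cam"]); M=R.from_quat(s["ee_rot"])
    c["orientation"]=(M*R.from_matrix(T[:3,:3])).as_quat(); c["eye"]=np.array(s["tcp_pos"])+M.apply(T[:3,3])
    if name: cv2.imwrite(f"pics/{name}.png",c["img"]); np.savez(f"{name}.npz",**c)
    return c
E
python3 - <<'E'
from h import *
from cell import robot
c=wrist(robot,"w1"); print(c["eye"],c["camera_matrix"][0]); print(cast(c,[(0,0),(639,0),(0,399),(639,399)],8).round())
E
```

```text
[449.09246141 130.37725489 558.13964493] [319.10913021   0.         319.296022  ]
[[ -55.  156.    8.]
 [ 879.  398.    8.]
 [ -80. -651.    8.]
 [1294. -296.    8.]]
```

View pics/w1.png

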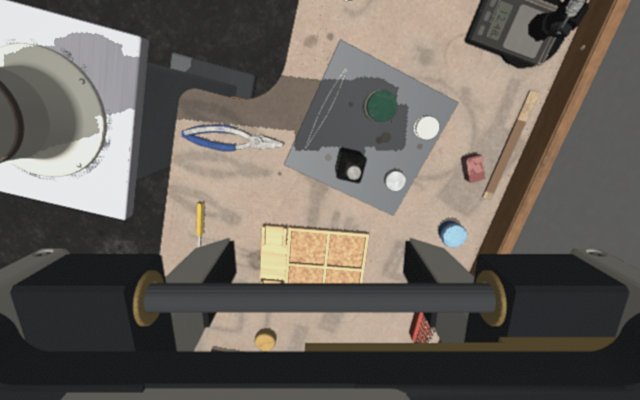

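```bash
python3 - <<'E'
from h import *
c=dict(np.load("w1.npz")); im=c["img"]; hsv=cv2.cvtColor(im,cv2.COLOR_BGR2HSV)
A=cv2.resize(im[110:145,405:450],None,fx=8,fy=8,interpolation=2);B=cv2.resize(im[163:198,373:418],None,fx=8,fy=8,interpolation=2)
D=cv2.resize(im[60:210,275:465],None,fx=3.8,fy=3.8,interpolation=2)
cv2.imwrite("pics/w1z.png",np.vstack([np.hstack([A,B]),cv2.resize(D[:, :720],(720,300+0*1))]))
print(A.reshape(-1,3).mean(0),B.reshape(-1,3).mean(0), hsv[127,427],hsv[180,395])
def cc(m): return max(cv2.findContours(m.astype(np.uint8),0,1)[0],key=cv2.contourArea)
def roi(u0,v0,u1,v1): r=np.zeros((400,640),bool); r[v0:v1,u0:u1]=1; return r
W=cloud(c)
for n,m,h in [("jar lid",roi(360,85,405,130)&(hsv[...,0]>45)&(hsv[...,0]<90)&(hsv[...,1]>80),60),
  ("A",roi(408,110,446,145)&(hsv[...,2]>175)&(hsv[...,1]<60),28),("B",roi(378,163,412,198)&(hsv[...,2]>160)&(hsv[...,1]<60),28),
  ("bottle",roi(325,140,375,190)&(hsv[...,2]<45),88),("cap",roi(343,160,365,183)&(hsv[...,2]>90),114)]:
    k=cc(m); P=cast(c,k[:,0],h)[:,:2].astype(np.float32); print(n,cv2.minEnclosingCircle(P),cv2.minAreaRect(P),len(k),np.median(W[...,2][m]))
# board quad
m=(roi(270,30,470,225)&(hsv[...,1]<50)&(np.nan_to_num(W[...,2])<30));m=cv2.morphologyEx(m.astype(np.uint8),cv2.MORPH_OPEN,np.ones((5,5)))
m=cv2.morphologyEx(m,cv2.MORPH_CLOSE,np.ones((9,9)))
P=cast(c,cc(m)[:,0],8)[:,:2].astype(np.float32);print("board",cv2.minAreaRect(P))
E
```

```text
[159.25930556 162.86232143 163.90274802] [150.91609127 152.16847222 152.11265873] [ 39   8 232] [ 40   3 219]
jar lid ((539.927978515625, 152.7481689453125), 21.53550148010254) ((539.81298828125, 152.71060180664062), (40.46627426147461, 41.8029899597168), 17.073171615600586) 86 nan
A ((625.81201171875, 139.96343994140625), 20.239255905151367) ((626.1075439453125, 139.12779235839844), (38.86663055419922, 35.4249382019043), 19.472810745239258) 80 nan
B ((606.2809448242188, 43.50837326049805), 17.03923225402832) ((605.69091796875, 43.195472717285156), (31.817333221435547, 32.92628860473633), 61.13642883300781) 53 nan
bottle ((515.1910400390625, 59.57756805419922), 28.485445022583008) ((514.923583984375, 59.311309814453125), (40.796844482421875, 45.62678146362305), 1.9317344427108765) 144 nan
cap ((518.968505859375, 54.11781692504883), 10.018838882446289) ((519.2428588867188, 54.017433166503906), (18.416379928588867, 18.85363006591797), 15.974188804626465) 39 112.72453547978421
board ((553.6758422851562, 100.08931732177734), (355.92059326171875, 307.4946594238281), 15.755406379699707)
```

View pics/w1z.png

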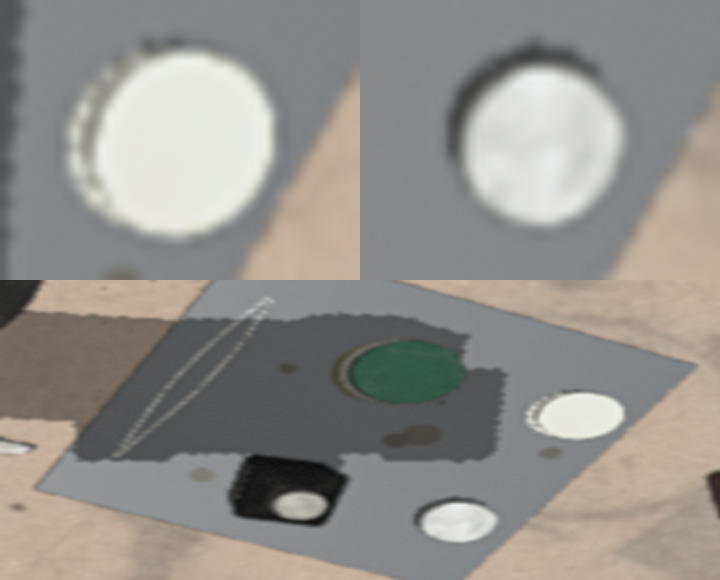

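>>> arm_command(rows=[[0.72, 0.5, 0.5, 0.5, 0, 0, 0.7], [0.72, 1.0, 1.0, 1.2, 0, 0, 1.45], [0.72, 1.29, 1.55, 2.0, 0, 0, 1.45], [0.72, 1.29, 1.55, 3.0, 0, 0, 1.45], [0.72, 1.29, 1.55, 4.0, 0, 0, 1.45], [0.72, 1.29, 1.55, 4.35, 0, 0, 1.45], [0.72, 1.29, 1.55, 4.35, 0, 0, 1.45]])

```text
t: 2.95
tcp_pos: [536.3, 153.7, 148.0]
ee_rot: [0.705, 0.709, -0.002, -0.001]
ft_force: [-0.1, 0.1, 1.1]
width: 66.0
grasp_force: 0.0
```

```bash
cat >> h.py <<'E'
def cc(m): return max(cv2.findContours(m.astype(np.uint8),0,1)[0],key=cv2.contourArea)
def near(c,x,y,z,r):
    """mask of pixels within r mm of world point projected"""
    M=R.from_quat(c["orientation"]).as_matrix(); p=M.T@(np.array([x,y,z])-c["eye"]); K=c["camera_matrix"]
    u,v=K[0,0]*p[0]/p[2]+K[0,2],K[1,1]*p[1]/p[2]+K[1,2]; m=np.zeros((400,640),np.uint8); cv2.circle(m,(int(u),int(v)),int(r*K[0,0]/p[2]),1,-1); return m>0
def disc(c,m,h):
    P=cast(c,cc(m)[:,0],h)[:,:2].astype(np.float32); return cv2.fitEllipse(P)
E
python3 - <<'E'
from h import *
from cell import robot
c=wrist(robot,"w2"); s=robot.state(); hsv=cv2.cvtColor(c["img"],cv2.COLOR_BGR2HSV)
m=near(c,540,152,60,40)&(hsv[...,0]>45)&(hsv[...,0]<90)&(hsv[...,1]>80)
e=disc(c,m,60);print(e,s["width"])
plan(s,[(*e[0],33),(*e[0],130)],[0,0])
E
```

```text
((540.0750122070312, 154.09861755371094), (41.67026138305664, 45.07093811035156), 21.72269058227539) 66.05329841310325
(540.0750122070312, 154.09861755371094, 33) [1.000e-03 4.200e-02 1.948e+00] [-0.01  0.    0.04] yaw now 0.4
(540.0750122070312, 154.09861755371094, 130) [0.001 0.039 0.332] [-0.01  0.    0.04] yaw now 0.4
```

View pics/w2.png

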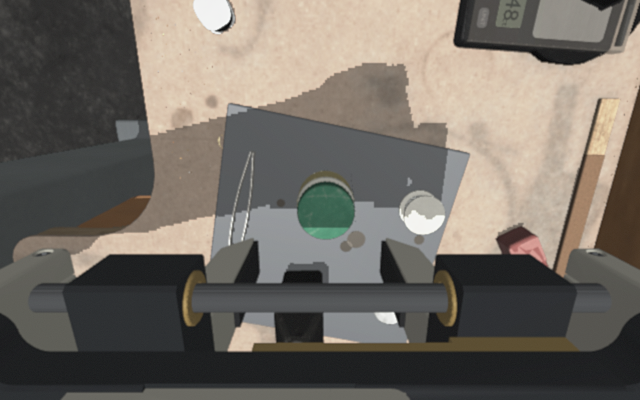

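>>> arm_command(rows=[[0.72, -0.02, 0.04, 0.7, 0, 0, 0], [0.72, -0.02, 0.04, 1.4, 0, 0, 0], [0.72, -0.02, 0.04, 1.8, 0, 0, 0], [0.72, -0.02, 0.04, 1.92, 0, 0, 0], [0.72, -0.02, 0.04, 1.92, 0, 0, 0], [0.4, -0.02, 0.04, 1.92, 0, 0, 0], [0.4, -0.02, 0.04, 1.92, 0, 0, 0], [0.4, -0.02, 0.04, 1.92, 0, 0, 0]], grip_force=15)

```text
t: 4.0
tcp_pos: [541.2, 152.5, 36.5]
ee_rot: [0.705, 0.709, 0.001, 0.0]
ft_force: [-0.4, -0.5, 4.4]
width: 45.9
grasp_force: 15.0
```

>>> arm_command(rows=[[0.4, 0, 0, 0, 0, 0, 0], [0.4, 0, 0, 0, 0, 0, 0]])

```text
t: 4.25
tcp_pos: [541.2, 152.5, 36.5]
ee_rot: [0.705, 0.709, 0.001, 0.0]
ft_force: [-1.8, 0.7, 6.2]
width: 46.2
grasp_force: 15.0
```

>>> arm_command(rows=[[0.4, 0, 0, -0.3, 0, 0, 0], [0.4, 0, 0, -0.8, 0, 0, 0], [0.4, 0, 0, -1.5, 0, 0, 0], [0.4, 0, 0, -1.5, 0, 0, 0]])

```text
t: 4.75
tcp_pos: [543.2, 153.2, 129.8]
ee_rot: [0.705, 0.709, 0.003, 0.002]
ft_force: [0.2, -0.1, -0.5]
width: 46.1
grasp_force: 15.0
```

```bash
python3 - <<'E'
from h import *
from cell import robot
s=robot.state();print(s["tcp_pos"],s["width"],s["ft_force"])
c=wrist(robot,"w3");t=robot.read_camera("side");u=robot.read_camera("top")
cv2.imwrite("pics/w3b.png",np.vstack([c["img"][150:400,150:500],cv2.resize(t["img"][200:310,200:354],(350,250),interpolation=2)]))
E
```

```text
[543.24288436 153.15124268 129.81846799] 46.108043233707434 [ 0.21244508 -0.14059857 -0.54309417]
```

View pics/w3b.png

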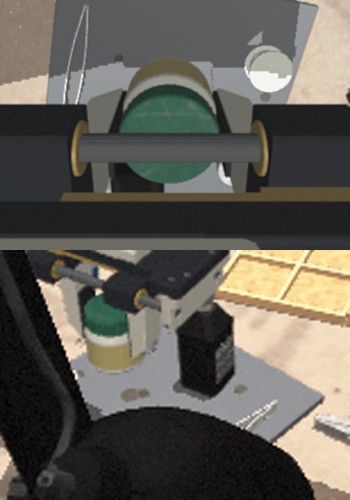

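>>> arm_command(rows=[[0.4, 0, 0, -0.8, 0, 0, 0], [0.4, -0.4, -0.1, -1.5, 0, 0, 0], [0.4, -1.2, -0.3, -2.0, 0, 0, 0], [0.4, -2.1, -0.4, -2.0, 0, 0, -0.3], [0.4, -3.0, -0.6, -2.0, 0, 0, -0.6], [0.4, -3.6, -0.7, -2.0, 0, 0, -0.85], [0.4, -3.9, -0.7, -2.0, 0, 0, -0.85], [0.4, -3.9, -0.7, -2.0, 0, 0, -0.85]])

```text
t: 5.9
tcp_pos: [498.6, -83.5, 244.2]
ee_rot: [0.652, 0.758, -0.001, -0.001]
ft_force: [-0.1, -0.2, -1.6]
width: 46.3
grasp_force: 15.0
```

```bash
python3 - <<'E'
from h import *
from cell import robot
c=wrist(robot,"w4"); print(robot.state()["tcp_pos"],c["eye"])
E
```

```text
[498.91104182 -81.82244244 244.37459068] [486.65671976  -5.19421934 390.85167605]
```

View pics/w4.png

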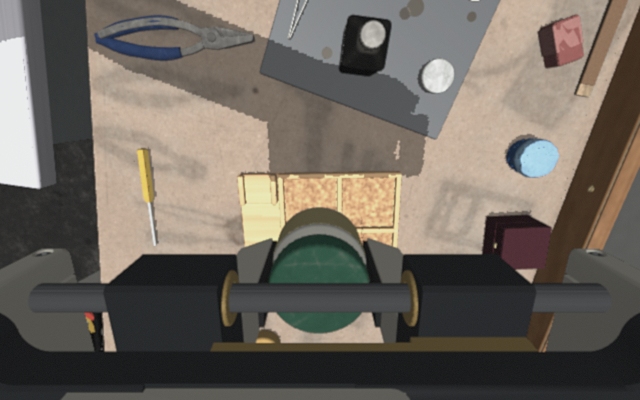

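```bash
python3 - <<'E'
from h import *
c=dict(np.load("w4.npz")); t=dict(np.load("top0.npz"))
A=cast(c,[(239,176)],17)[0];B=cast(c,[(401,174)],13)[0];Cx=cast(c,[(382,232)],13)[0]
print(A.round(1),B.round(1),Cx.round(1)); d=B-A; print(np.hypot(*d[:2]),np.degrees(np.arctan2(d[1],d[0])))
# top view: corners of organiser (from 3.8x crop at 180,155)
q=np.array([(487,153),(708,114),(765,410),(540,452)])/3.8+[180,155]-0.4
P=cast(t,q,13);P[2:]=cast(t,q[2:],18); print(P.round(1))
e=P[[0,1]].mean(0)-P[[2,3]].mean(0);print(P.mean(0),np.hypot(*e[:2]),np.degrees(np.arctan2(e[1],e[0])), np.linalg.norm((P[0]-P[1])[:2]))
yaw=np.radians(9);o=A[:2]*0.5+B[:2]*.5+75*np.array([np.sin(yaw),-np.cos(yaw)]);print("centre from w4",o)
E
```

```text
[403.1 -99.9  17. ] [595.  -69.1  13. ] [ 587.9 -146.2   13. ]
194.40293902327798 9.10990028556769
[[ 595.2  -71.2   13. ]
 [ 618.6 -216.9   13. ]
 [ 425.6 -248.1   18. ]
 [ 400.9 -102.8   18. ]]
[ 510.08522037 -159.72246617   15.5       ] 196.19290658920877 9.202126948508882 147.5882860972081
centre from w4 [ 510.79435267 -158.54588091]
```

>>> arm_command(rows=[[0.4, -0.4, -0.1, 0.6, 0, 0, 0], [0.4, -0.69, -0.2, 1.4, 0, 0, 0], [0.4, -0.69, -0.2, 2.2, 0, 0, 0], [0.4, -0.69, -0.2, 2.8, 0, 0, 0], [0.4, -0.69, -0.2, 3.2, 0, 0, 0], [0.4, -0.69, -0.2, 3.3, 0, 0, 0], [0.4, -0.69, -0.2, 3.3, 0, 0, 0]])

```text
t: 6.82
tcp_pos: [494.3, -123.6, 47.4]
ee_rot: [0.65, 0.76, 0.0, -0.0]
ft_force: [0.4, 0.2, -1.2]
width: 45.9
grasp_force: 15.0
```

>>> arm_command(rows=[[0.4, 0, 0, 0.05, 0, 0, 0], [0.4, 0, 0, 0.1, 0, 0, 0], [0.4, 0, 0, 0.12, 0, 0, 0]])

```text
t: 7.2
tcp_pos: [494.4, -124.7, 40.6]
ee_rot: [0.651, 0.759, 0.0, 0.0]
ft_force: [-0.1, 0.1, -0.8]
width: 45.9
grasp_force: 15.0
```

>>> arm_command(rows=[[0.4, 0, 0, 0.03, 0, 0, 0], [0.4, 0, 0, 0.06, 0, 0, 0], [0.4, 0, 0, 0.06, 0, 0, 0]])

```text
t: 7.58
tcp_pos: [494.0, -124.6, 36.5]
ee_rot: [0.651, 0.759, -0.0, -0.0]
ft_force: [0.7, 0.6, -1.6]
width: 46.0
grasp_force: 15.0
```

>>> arm_command(rows=[[0.4, 0, 0, 0.02, 0, 0, 0], [0.4, 0, 0, 0.02, 0, 0, 0]])

```text
t: 7.82
tcp_pos: [494.1, -124.6, 35.4]
ee_rot: [0.651, 0.759, -0.0, -0.0]
ft_force: [-0.3, 0.6, -0.9]
width: 46.4
grasp_force: 15.0
```

>>> arm_command(rows=[[0.4, 0, 0, 0.02, 0, 0, 0], [0.4, 0, 0, 0.02, 0, 0, 0]])

```text
t: 8.07
tcp_pos: [494.1, -124.6, 34.2]
ee_rot: [0.651, 0.759, -0.0, -0.0]
ft_force: [0.6, -1.0, -1.5]
width: 46.1
grasp_force: 15.0
```

>>> arm_command(rows=[[0.4, 0, 0, 0.02, 0, 0, 0], [0.4, 0, 0, 0.02, 0, 0, 0]])

```text
t: 8.32
tcp_pos: [494.3, -124.8, 33.5]
ee_rot: [0.651, 0.759, 0.0, 0.0]
ft_force: [-1.1, 0.2, 4.0]
width: 46.0
grasp_force: 15.0
```

>>> arm_command(rows=[[0.4, 0, 0, 0.02, 0, 0, 0], [0.4, 0, 0, 0.02, 0, 0, 0]])

```text
t: 8.57
tcp_pos: [494.3, -124.9, 33.3]
ee_rot: [0.651, 0.759, 0.0, 0.0]
ft_force: [-4.7, 1.0, 16.4]
width: 45.9
grasp_force: 15.1
```

>>> arm_command(rows=[[0.4, 0, 0, -0.02, 0, 0, 0], [0.68, 0, 0, -0.02, 0, 0, 0], [0.68, 0, 0, -0.02, 0, 0, 0], [0.68, 0, 0, -0.3, 0, 0, 0], [0.68, 0, 0, -1.2, 0, 0, 0], [0.68, 0, 0, -2.1, 0, 0, 0], [0.68, 0, 0, -3.0, 0, 0, 0], [0.68, 0, 0, -3.0, 0, 0, 0]])

```text
t: 9.57
tcp_pos: [497.6, -125.5, 217.7]
ee_rot: [0.651, 0.759, 0.003, 0.005]
ft_force: [0.6, 0.2, 0.3]
width: 62.5
grasp_force: 0.0
```

```bash
python3 - <<'E'
from h import *
from cell import robot
s=robot.state(); print(s["width"])
c=wrist(robot,"w5");hsv=cv2.cvtColor(c["img"],cv2.COLOR_BGR2HSV)
m=near(c,494,-125,57,40)&(hsv[...,0]>45)&(hsv[...,0]<90)&(hsv[...,1]>80)
print("jar",disc(c,m,57))
plan(s,[(560,60,210),(626,139,140)],[None,0])
E
```

```text
62.498186896275264
jar ((493.3849792480469, -123.79930877685547), (40.736061096191406, 43.2069206237793), 34.04283905029297)
(560, 60, 210) [2.897 1.499 0.134] [0. 0. 0.] yaw now 8.8
(626, 139, 140) [4.034 2.775 1.311] [0.06 0.01 0.88] yaw now 8.8
```

>>> arm_command(rows=[[0.6, 0.7, 0.4, 0, 0, 0, 0.2], [0.6, 1.5, 0.8, 0, 0, 0, 0.5], [0.6, 2.3, 1.3, 0, 0, 0, 0.88], [0.6, 3.1, 1.8, 0, 0, 0, 0.88], [0.6, 3.7, 2.4, 0.4, 0, 0, 0.88], [0.6, 4.03, 2.78, 1.0, 0, 0, 0.88], [0.6, 4.03, 2.78, 1.3, 0, 0, 0.88], [0.6, 4.03, 2.78, 1.3, 0, 0, 0.88]])

```text
t: 10.62
tcp_pos: [619.4, 138.2, 131.0]
ee_rot: [0.707, 0.707, -0.003, -0.001]
ft_force: [-0.4, 0.2, 1.2]
width: 55.1
grasp_force: 0.0
```

```bash
python3 - <<'E'
from h import *
from cell import robot
s=robot.state(); print(s["width"],s["tcp_pos"])
c=wrist(robot,"w6");hsv=cv2.cvtColor(c["img"],cv2.COLOR_BGR2HSV)
m=near(c,626,139,28,30)&(hsv[...,2]>165)&(hsv[...,1]<60); m=cv2.morphologyEx(m.astype(np.uint8),cv2.MORPH_OPEN,np.ones((7,7)))
e=disc(c,m,28);print("spool",e,m.sum())
plan(s,[(*e[0],30),(*e[0],60)],[0,0])
im=c["img"].copy();cv2.drawContours(im,[cc(m)],-1,(0,0,255),1);cv2.imwrite("pics/w6b.png",im[100:340,150:550])
E
```

```text
55.13047150701349 [619.41625632 138.2216301  130.98651983]
spool ((627.99609375, 139.8359375), (33.98602294921875, 35.70130920410156), 178.8291778564453) 1416
(627.99609375, 139.8359375, 30) [0.031 0.153 1.682] [-0.04  0.01 -0.  ] yaw now -0.0
(627.99609375, 139.8359375, 60) [0.03  0.15  1.182] [-0.04  0.01 -0.  ] yaw now -0.0
```

View pics/w6b.png

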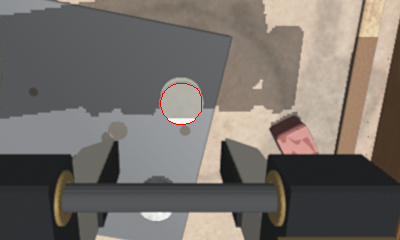

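>>> arm_command(rows=[[0.6, 0.03, 0.15, 0.4, 0, 0, 0], [0.6, 0.03, 0.15, 0.9, 0, 0, 0], [0.6, 0.03, 0.15, 1.18, 0, 0, 0], [0.6, 0.03, 0.15, 1.18, 0, 0, 0], [0.6, 0.03, 0.15, 1.18, 0, 0, 0]])

```text
t: 11.3
tcp_pos: [631.9, 141.5, 64.6]
ee_rot: [0.707, 0.707, 0.001, 0.001]
ft_force: [0.2, -0.2, 0.1]
width: 55.1
grasp_force: 0.0
```

```bash
python3 - <<'E'
from h import *
from cell import robot
s=robot.state(); print(s["width"],s["tcp_pos"],s["qd"].round(3) if hasattr(s["qd"],"round") else s["qd"])
plan(s,[(628,139.8,28.5)],[0])
E
```

```text
55.10057613354236 [631.92591727 141.46897331  64.57178452] [-0.002 -0.006 -0.001 -0.007 -0.001 -0.003  0.001]
(628, 139.8, 28.5) [-0.028 -0.067  0.601] [ 0.01 -0.   -0.  ] yaw now -0.0
```

>>> arm_command(rows=[[0.6, -0.03, -0.07, 0.3, 0, 0, 0], [0.6, -0.03, -0.07, 0.55, 0, 0, 0], [0.6, -0.03, -0.07, 0.6, 0, 0, 0], [0.6, -0.03, -0.07, 0.6, 0, 0, 0]])

```text
t: 11.8
tcp_pos: [626.5, 139.8, 26.4]
ee_rot: [0.707, 0.707, -0.0, -0.0]
ft_force: [0.4, 0.2, 0.5]
width: 55.2
grasp_force: 0.0
```

>>> arm_command(rows=[[0.3, 0, 0, 0, 0, 0, 0], [0.3, 0, 0, 0, 0, 0, 0], [0.3, 0, 0, 0, 0, 0, 0], [0.3, 0, 0, 0, 0, 0, 0]], grip_force=12)

```text
t: 12.3
tcp_pos: [627.3, 140.0, 27.6]
ee_rot: [0.707, 0.707, 0.0, 0.0]
ft_force: [0.9, 0.1, 1.6]
width: 35.4
grasp_force: 12.0
```

>>> arm_command(rows=[[0.45, 0, 0, 0, 0, 0, 0], [0.45, 0, 0, -0.025, 0, 0, 0], [0.45, 0, 0, -0.025, 0, 0, 0], [0.3, 0, 0, -0.025, 0, 0, 0], [0.3, 0, 0, -0.025, 0, 0, 0], [0.3, 0, 0, -0.025, 0, 0, 0]])

```text
t: 13.05
tcp_pos: [626.8, 139.8, 28.6]
ee_rot: [0.707, 0.707, -0.0, -0.0]
ft_force: [0.5, 0.3, 0.6]
width: 35.2
grasp_force: 12.0
```

>>> arm_command(rows=[[0.3, 0, 0, -0.2, 0, 0, 0], [0.3, 0, 0, -0.8, 0, 0, 0], [0.3, 0, 0, -1.6, 0, 0, 0], [0.3, 0, 0, -2.4, 0, 0, 0], [0.3, 0, 0, -2.8, 0, 0, 0], [0.3, 0, 0, -2.8, 0, 0, 0]])

```text
t: 13.8
tcp_pos: [628.5, 140.2, 199.9]
ee_rot: [0.707, 0.707, 0.002, 0.001]
ft_force: [-0.3, -0.2, -0.9]
width: 35.1
grasp_force: 12.0
```

```bash
python3 - <<'E'
from h import *
from cell import robot
s=robot.state(); print(s["width"],s["tcp_pos"])
plan(s,[(580,50,195),(505.2,-196.5,100)],[None,9.1])
E
```

```text
35.0981736028641 [628.4766139  140.17190791 199.85021436]
(580, 50, 195) [-1.503 -0.808  0.074] [0. 0. 0.] yaw now -0.0
(505.2, -196.5, 100) [-5.614 -2.063  1.644] [ 0.03 -0.01 -0.91] yaw now -0.0
```

>>> arm_command(rows=[[0.3, -0.8, -0.3, 0, 0, 0, 0], [0.3, -1.7, -0.6, 0, 0, 0, -0.3], [0.3, -2.6, -0.9, 0, 0, 0, -0.6], [0.3, -3.5, -1.3, 0, 0, 0, -0.9], [0.3, -4.4, -1.6, 0, 0, 0, -0.9], [0.3, -5.1, -1.9, 0.5, 0, 0, -0.9], [0.3, -5.6, -2.06, 1.1, 0, 0, -0.9], [0.3, -5.61, -2.06, 1.6, 0, 0, -0.9]])

```text
t: 14.8
tcp_pos: [500.1, -200.1, 98.2]
ee_rot: [0.652, 0.759, -0.001, -0.001]
ft_force: [1.9, 0.6, -0.8]
width: 34.9
grasp_force: 12.0
```

>>> arm_command(rows=[[0.3, 0, 0, 0.2, 0, 0, 0], [0.3, 0, 0, 0.2, 0, 0, 0], [0.3, 0, 0, 0.2, 0, 0, 0]])

```text
t: 15.18
tcp_pos: [504.2, -196.4, 89.4]
ee_rot: [0.649, 0.761, 0.0, 0.001]
ft_force: [0.4, 0.1, -1.5]
width: 34.8
grasp_force: 12.0
```

```bash
python3 - <<'E'
from h import *
from cell import robot
s=robot.state(); print(s["width"],s["tcp_pos"],s["qd"].max())
plan(s,[(505.2,-196.5,40),(505.2,-196.5,27.5)],[9.1,9.1])
E
```

```text
34.83188929878603 [ 504.21695999 -196.39260854   89.44045431] 0.0015394303519617682
(505.2, -196.5, 40) [-0.004  0.015  0.824] [ 0.01  0.   -0.  ] yaw now 9.1
(505.2, -196.5, 27.5) [-0.004  0.014  1.032] [ 0.01  0.   -0.  ] yaw now 9.1
```

>>> arm_command(rows=[[0.3, 0, 0.01, 0.4, 0, 0, 0], [0.3, 0, 0.01, 0.8, 0, 0, 0], [0.3, 0, 0.01, 0.95, 0, 0, 0], [0.3, 0, 0.01, 0.98, 0, 0, 0], [0.3, 0, 0.01, 1.0, 0, 0, 0], [0.3, 0, 0.01, 1.0, 0, 0, 0]])

```text
t: 15.92
tcp_pos: [504.4, -196.9, 29.4]
ee_rot: [0.649, 0.76, 0.0, 0.001]
ft_force: [0.4, -0.1, -0.8]
width: 35.1
grasp_force: 12.0
```

>>> arm_command(rows=[[0.3, 0, 0, 0.02, 0, 0, 0], [0.3, 0, 0, 0.02, 0, 0, 0]])

```text
t: 16.18
tcp_pos: [503.9, -196.7, 27.5]
ee_rot: [0.649, 0.76, 0.0, 0.0]
ft_force: [0.4, 0.0, -1.3]
width: 35.1
grasp_force: 12.0
```

>>> arm_command(rows=[[0.3, 0, 0, 0.02, 0, 0, 0], [0.3, 0, 0, 0.02, 0, 0, 0]])

```text
t: 16.42
tcp_pos: [503.7, -196.7, 26.1]
ee_rot: [0.649, 0.76, -0.0, -0.0]
ft_force: [0.2, 0.5, -0.8]
width: 35.6
grasp_force: 12.0
```

>>> arm_command(rows=[[0.3, 0, 0, 0.01, 0, 0, 0], [0.3, 0, 0, 0.01, 0, 0, 0]])

```text
t: 16.68
tcp_pos: [503.8, -196.7, 25.6]
ee_rot: [0.649, 0.76, -0.0, -0.0]
ft_force: [0.4, 0.4, -1.3]
width: 35.1
grasp_force: 12.0
```

>>> arm_command(rows=[[0.3, 0, 0, 0.01, 0, 0, 0], [0.3, 0, 0, 0.01, 0, 0, 0]])

```text
t: 16.92
tcp_pos: [503.8, -196.7, 25.4]
ee_rot: [0.649, 0.76, 0.0, -0.0]
ft_force: [-2.5, 1.0, 4.9]
width: 35.1
grasp_force: 12.0
```

>>> arm_command(rows=[[0.5, 0, 0, 0, 0, 0, 0], [0.5, 0, 0, 0, 0, 0, 0], [0.5, 0, 0, -0.2, 0, 0, 0], [0.5, 0, 0, -1.0, 0, 0, 0], [0.7, 0, 0, -2.0, 0, 0, 0], [0.7, 0, 0, -3.0, 0, 0, 0], [0.7, 0, 0, -3.0, 0, 0, 0]])

```text
t: 17.8
tcp_pos: [507.5, -198.2, 211.3]
ee_rot: [0.65, 0.76, 0.002, 0.005]
ft_force: [0.2, -0.6, -0.2]
width: 64.0
grasp_force: 0.0
```

```bash
python3 - <<'E'
from h import *
from cell import robot
s=robot.state(); print(s["width"],s["tcp_pos"],s["qd"].max())
plan(s,[(515,57,220)],[0])
E
```

```text
63.982312317833745 [ 507.52719421 -198.16296961  211.32621557] 0.07390376982238492
(515, 57, 220) [ 4.18   0.789 -0.157] [0.06 0.02 0.9 ] yaw now 9.0
```

>>> arm_command(rows=[[0.7, 0.8, 0.15, -0.1, 0, 0, 0.3], [0.7, 1.7, 0.3, -0.15, 0, 0, 0.6], [0.7, 2.6, 0.5, -0.15, 0, 0, 0.9], [0.7, 3.5, 0.7, -0.15, 0, 0, 0.9], [0.7, 4.1, 0.8, -0.15, 0, 0, 0.9], [0.7, 4.18, 0.8, -0.15, 0, 0, 0.9], [0.7, 4.18, 0.8, -0.15, 0, 0, 0.9], [0.7, 4.18, 0.8, -0.15, 0, 0, 0.9]])

```text
t: 18.8
tcp_pos: [511.9, 56.7, 213.8]
ee_rot: [0.708, 0.706, -0.0, 0.0]
ft_force: [-0.1, -0.5, -0.1]
width: 64.4
grasp_force: 0.0
```

```bash
python3 - <<'E'
from h import *
from cell import robot
s=robot.state(); print(s["width"],s["tcp_pos"])
c=wrist(robot,"w7");cv2.imwrite("pics/w7z.png",cv2.resize(c["img"][130:330,200:450],None,fx=3,fy=3,interpolation=2))
E
```

```text
64.41241765589427 [511.88172981  56.67518573 213.82870187]
```

View pics/w7z.png

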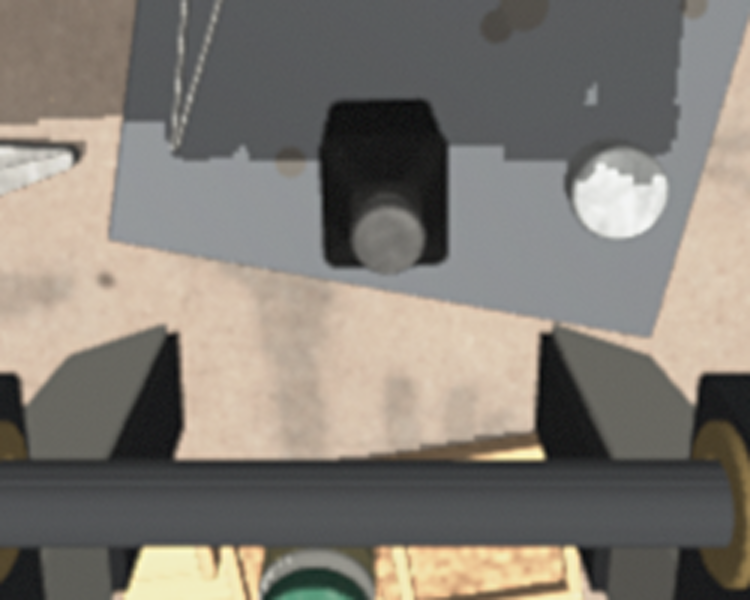

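```bash
python3 - <<'E'
from h import *
from cell import robot
s=robot.state()
c=dict(np.load("w7.npz")); z=lambda u,v:(200+(u-1)/3,130+(v-1)/3)
p=cast(c,[z(388,240)],114)[0]; print(p, cast(c,[z(322,240),z(447,240),z(385,266)],88).round(1), cast(c,[z(330,101),z(430,101)],8).round(1))
plan(s,[(p[0],p[1],150),(p[0],p[1],50)],[0,0])
E
```

```text
[519.36990028  54.36597334 114.        ] [[500.4  45.8  88. ]
 [537.9  45.7  88. ]
 [519.3  37.5  88. ]] [[500.8  73.6   8. ]
 [537.9  73.6   8. ]]
(np.float64(519.3699002815124), np.float64(54.36597334275665), 150) [-0.038  0.124  1.065] [-0.    0.   -0.02] yaw now -0.2
(np.float64(519.3699002815124), np.float64(54.36597334275665), 50) [-0.037  0.125  2.732] [-0.    0.   -0.02] yaw now -0.2
```

>>> arm_command(rows=[[0.7, -0.03, 0.12, 0.4, 0, 0, 0], [0.7, -0.03, 0.12, 0.9, 0, 0, 0], [0.7, -0.03, 0.12, 1.1, 0, 0, 0], [0.7, -0.03, 0.12, 1.1, 0, 0, 0], [0.7, -0.03, 0.12, 1.1, 0, 0, 0]])

```text
t: 19.48
tcp_pos: [520.0, 56.6, 149.0]
ee_rot: [0.707, 0.707, 0.001, 0.0]
ft_force: [0.2, -0.2, 0.2]
width: 64.4
grasp_force: 0.0
```

```bash
python3 - <<'E'
from h import *
from cell import robot
s=robot.state();print(s["tcp_pos"])
plan(s,[(519.3,54.4,50)],[0])
E
```

```text
[519.9737117   56.57504869 148.97902431]
(519.3, 54.4, 50) [-0.037 -0.014  1.65 ] [ 0.01 -0.   -0.  ] yaw now -0.0
```

>>> arm_command(rows=[[0.7, -0.03, 0, 0.5, 0, 0, 0], [0.7, -0.03, 0, 1.2, 0, 0, 0], [0.7, -0.03, 0, 1.6, 0, 0, 0], [0.7, -0.03, 0, 1.65, 0, 0, 0], [0.7, -0.03, 0, 1.65, 0, 0, 0], [0.35, -0.03, 0, 1.65, 0, 0, 0], [0.35, -0.03, 0, 1.65, 0, 0, 0], [0.35, -0.03, 0, 1.65, 0, 0, 0]], grip_force=20)

```text
t: 20.48
tcp_pos: [519.7, 55.0, 49.6]
ee_rot: [0.707, 0.707, 0.0, 0.0]
ft_force: [0.7, 0.5, 2.1]
width: 39.8
grasp_force: 19.8
```

>>> arm_command(rows=[[0.35, 0, 0, 0, 0, 0, 0], [0.35, 0, 0, 0, 0, 0, 0]])

```text
t: 20.72
tcp_pos: [519.7, 55.0, 49.6]
ee_rot: [0.707, 0.707, 0.0, 0.0]
ft_force: [-0.9, 0.5, 5.2]
width: 39.9
grasp_force: 19.8
```

>>> arm_command(rows=[[0.35, 0, 0, -0.2, 0, 0, 0], [0.35, 0, 0, -0.8, 0, 0, 0], [0.35, 0, 0, -1.6, 0, 0, 0], [0.35, 0, 0, -2.2, 0, 0, 0], [0.35, 0, 0, -2.2, 0, 0, 0], [0.35, 0, 0, -2.2, 0, 0, 0]])

```text
t: 21.48
tcp_pos: [518.2, 54.8, 180.3]
ee_rot: [0.707, 0.707, -0.001, -0.0]
ft_force: [-0.7, 0.7, -2.1]
width: 40.0
grasp_force: 19.8
```

```bash
python3 - <<'E'
from h import *
from cell import robot
s=robot.state();print(s["tcp_pos"])
plan(s,[(564.8,-114,130),(564.8,-114,60)],[9.1,9.1])
c=wrist(robot,"w8");print(c["eye"])
hsv=cv2.cvtColor(c["img"],cv2.COLOR_BGR2HSV)
E
```

```text
[518.1852946   54.82597328 180.28354755]
(564.8, -114, 130) [-2.814  0.778  0.837] [-0.01  0.   -0.91] yaw now 0.0
(564.8, -114, 60) [-2.814  0.78   2.004] [-0.01  0.   -0.91] yaw now 0.0
[517.89196808 133.9970237  326.88908641]
```

>>> arm_command(rows=[[0.35, -0.5, 0.1, 0, 0, 0, -0.3], [0.35, -1.1, 0.3, 0, 0, 0, -0.6], [0.35, -1.8, 0.5, 0, 0, 0, -0.91], [0.35, -2.4, 0.7, 0.2, 0, 0, -0.91], [0.35, -2.7, 0.78, 0.5, 0, 0, -0.91], [0.35, -2.81, 0.78, 0.84, 0, 0, -0.91], [0.35, -2.81, 0.78, 0.84, 0, 0, -0.91], [0.35, -2.81, 0.78, 0.84, 0, 0, -0.91]])

```text
t: 22.52
tcp_pos: [565.6, -112.3, 130.1]
ee_rot: [0.648, 0.761, -0.0, -0.001]
ft_force: [-0.5, 1.1, -1.3]
width: 39.6
grasp_force: 19.8
```

```bash
python3 - <<'E'
from h import *
from cell import robot
s=robot.state();print(s["tcp_pos"])
plan(s,[(564.8,-114,52)],[9.1])
E
```

```text
[ 565.64667779 -112.26306838  130.07850495]
(564.8, -114, 52) [-0.028 -0.017  1.301] [-0.01 -0.01  0.01] yaw now 9.2
```

>>> arm_command(rows=[[0.35, -0.03, -0.02, 0.4, 0, 0, 0], [0.35, -0.03, -0.02, 0.9, 0, 0, 0], [0.35, -0.03, -0.02, 1.2, 0, 0, 0], [0.35, -0.03, -0.02, 1.3, 0, 0, 0], [0.35, -0.03, -0.02, 1.33, 0, 0, 0], [0.35, -0.03, -0.02, 1.33, 0, 0, 0]])

```text
t: 23.28
tcp_pos: [565.8, -115.7, 51.6]
ee_rot: [0.649, 0.761, 0.0, 0.001]
ft_force: [0.2, 0.2, -1.5]
width: 40.1
grasp_force: 19.8
```

>>> arm_command(rows=[[0.35, 0, 0, 0.02, 0, 0, 0], [0.35, 0, 0, 0.02, 0, 0, 0]])

```text
t: 23.52
tcp_pos: [565.3, -115.7, 50.0]
ee_rot: [0.649, 0.761, 0.0, 0.0]
ft_force: [0.0, 0.2, -1.6]
width: 40.3
grasp_force: 19.8
```

>>> arm_command(rows=[[0.35, 0, 0, 0.015, 0, 0, 0], [0.35, 0, 0, 0.015, 0, 0, 0]])

```text
t: 23.78
tcp_pos: [565.0, -115.6, 48.7]
ee_rot: [0.649, 0.761, -0.0, -0.0]
ft_force: [-0.4, -0.1, -2.6]
width: 40.3
grasp_force: 19.8
```

>>> arm_command(rows=[[0.35, 0.03, 0, 0.015, 0, 0, 0], [0.35, 0.03, 0, 0.015, 0, 0, 0]])

```text
t: 24.02
tcp_pos: [564.7, -113.5, 47.7]
ee_rot: [0.649, 0.761, -0.0, -0.0]
ft_force: [0.1, 0.4, -2.8]
width: 40.0
grasp_force: 19.8
```

>>> arm_command(rows=[[0.35, 0, 0, 0.015, 0, 0, 0], [0.35, 0, 0, 0.015, 0, 0, 0]])

```text
t: 24.28
tcp_pos: [564.7, -113.9, 46.8]
ee_rot: [0.649, 0.761, -0.0, -0.0]
ft_force: [0.3, -0.6, -2.1]
width: 40.0
grasp_force: 19.8
```

>>> arm_command(rows=[[0.35, 0, 0, 0.015, 0, 0, 0], [0.35, 0, 0, 0.015, 0, 0, 0]])

```text
t: 24.52
tcp_pos: [564.8, -113.9, 46.7]
ee_rot: [0.649, 0.761, 0.0, -0.0]
ft_force: [-2.3, 1.1, 5.3]
width: 39.7
grasp_force: 19.8
```

>>> arm_command(rows=[[0.62, 0, 0, 0, 0, 0, 0], [0.62, 0, 0, 0, 0, 0, 0], [0.62, 0, 0, 0, 0, 0, 0], [0.62, 0, 0, -0.3, 0, 0, 0], [0.62, 0, 0, -0.9, 0, 0, 0], [0.62, 0, 0, -1.7, 0, 0, 0], [0.62, 0, 0, -2.5, 0, 0, 0], [0.62, 0, 0, -2.5, 0, 0, 0]])

```text
t: 25.52
tcp_pos: [568.2, -114.6, 202.0]
ee_rot: [0.649, 0.761, 0.003, 0.004]
ft_force: [-0.0, 0.5, -0.2]
width: 56.9
grasp_force: 0.0
```

```bash
python3 - <<'E'
from h import *
from cell import robot
s=robot.state();print(s["tcp_pos"])
plan(s,[(606,43.5,150)],[0])
E
```

```text
[ 568.22687256 -114.5798217   201.99427283]
(606, 43.5, 150) [2.505 1.029 0.869] [0.06 0.01 0.91] yaw now 9.1
```

>>> arm_command(rows=[[0.6, 0.7, 0.3, 0, 0, 0, 0.3], [0.6, 1.5, 0.6, 0.1, 0, 0, 0.6], [0.6, 2.2, 0.9, 0.4, 0, 0, 0.91], [0.6, 2.5, 1.03, 0.8, 0, 0, 0.91], [0.6, 2.5, 1.03, 0.87, 0, 0, 0.91], [0.6, 2.5, 1.03, 0.87, 0, 0, 0.91], [0.6, 2.5, 1.03, 0.87, 0, 0, 0.91]])

```text
t: 26.4
tcp_pos: [602.6, 42.0, 144.9]
ee_rot: [0.708, 0.706, 0.0, 0.001]
ft_force: [-0.4, 0.9, 0.6]
width: 55.5
grasp_force: 0.0
```

```bash
python3 - <<'E'
from h import *
from cell import robot
s=robot.state(); print(s["width"],s["tcp_pos"])
c=wrist(robot,"w9");hsv=cv2.cvtColor(c["img"],cv2.COLOR_BGR2HSV)
n=near(c,606,43.5,29,26)
for th in (130,150,170,190):
    m=n&(hsv[...,2]>th)&(hsv[...,1]<40); m=cv2.morphologyEx(m.astype(np.uint8),cv2.MORPH_OPEN,np.ones((5,5)))
    print("tin",th,disc(c,m,29),m.sum())
plan(s,[(606,43.5,60)],[0])
cv2.imwrite("pics/w9b.png",c["img"][100:300,200:450])
E
```

```text
55.51688887000545 [602.6044513   41.95321828 144.87925914]
tin 130 ((606.696044921875, 37.252777099609375), (41.87631607055664, 43.01775360107422), 161.22793579101562) 1802
tin 150 ((607.1433715820312, 35.795005798339844), (39.10770034790039, 41.212669372558594), 163.33694458007812) 1412
tin 170 ((606.1646728515625, 30.569869995117188), (6.049163818359375, 21.184110641479492), 89.46322631835938) 177
tin 190 ((607.144775390625, 30.529155731201172), (5.9699859619140625, 17.621118545532227), 92.41364288330078) 120
(606, 43.5, 60) [0.027 0.055 1.415] [ 0.01  0.   -0.02] yaw now -0.2
```

View pics/w9b.png

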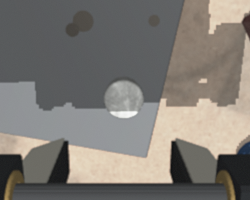

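```bash
python3 - <<'E'
from h import *
from cell import robot
c=dict(np.load("w9.npz"));s=robot.state()
g=cv2.GaussianBlur(cv2.cvtColor(c["img"],cv2.COLOR_BGR2GRAY),(3,3),1)[165:235,285:365]
k=cv2.HoughCircles(g,cv2.HOUGH_GRADIENT,1.5,40,param1=100,param2=15,minRadius=16,maxRadius=25);print(k)
u,v,r=k[0,0]; e=cast(c,[(u+285,v+165)],29)[0]; print(e, cast(c,[(324.5,198.5)],29))
plan(s,[(e[0],e[1],60)],[0])
E
```

```text
[[[38.25 33.75 19.  ]]]
[605.81180745  44.20573414  29.        ] [[606.88264007  44.42576549  29.        ]]
(np.float64(605.8118074501837), np.float64(44.20573413806041), 60) [0.034 0.05  1.416] [ 0.01  0.   -0.01] yaw now -0.1
```

>>> arm_command(rows=[[0.6, 0.03, 0.05, 0.5, 0, 0, 0], [0.6, 0.03, 0.05, 1.1, 0, 0, 0], [0.6, 0.03, 0.05, 1.4, 0, 0, 0], [0.6, 0.03, 0.05, 1.4, 0, 0, 0], [0.6, 0.03, 0.05, 1.4, 0, 0, 0]])

```text
t: 27.08
tcp_pos: [606.2, 45.6, 61.1]
ee_rot: [0.707, 0.707, 0.001, 0.001]
ft_force: [-0.4, 0.8, 0.7]
width: 55.0
grasp_force: 0.0
```

```bash
python3 - <<'E'
from h import *
from cell import robot
s=robot.state(); print(s["width"],s["tcp_pos"])
plan(s,[(606,44.2,29)],[0])
E
```

```text
54.951467846878366 [606.19469017  45.6252611   61.13236972]
(606, 44.2, 29) [-0.024 -0.004  0.536] [ 0.01 -0.   -0.  ] yaw now -0.0
```

>>> arm_command(rows=[[0.6, -0.02, 0, 0.3, 0, 0, 0], [0.6, -0.02, 0, 0.48, 0, 0, 0], [0.6, -0.02, 0, 0.52, 0, 0, 0], [0.6, -0.02, 0, 0.52, 0, 0, 0], [0.6, -0.02, 0, 0.52, 0, 0, 0]])

```text
t: 27.7
tcp_pos: [605.4, 44.7, 28.9]
ee_rot: [0.707, 0.707, 0.0, 0.0]
ft_force: [0.1, -0.1, -0.6]
width: 55.0
grasp_force: 0.0
```

>>> arm_command(rows=[[0.3, 0, 0, 0, 0, 0, 0], [0.3, 0, 0, 0, 0, 0, 0], [0.3, 0, 0, 0, 0, 0, 0], [0.3, 0, 0, 0, 0, 0, 0]], grip_force=12)

```text
t: 28.2
tcp_pos: [605.2, 44.7, 28.8]
ee_rot: [0.707, 0.707, 0.0, 0.0]
ft_force: [-0.2, 0.2, 1.1]
width: 33.6
grasp_force: 12.0
```

>>> arm_command(rows=[[0.3, 0, 0, -0.2, 0, 0, 0], [0.3, 0, 0, -0.8, 0, 0, 0], [0.3, 0, 0, -1.6, 0, 0, 0], [0.3, 0, 0, -2.5, 0, 0, 0], [0.3, 0, 0, -3.0, 0, 0, 0], [0.3, 0, 0, -3.0, 0, 0, 0]])

```text
t: 28.95
tcp_pos: [607.2, 44.8, 212.6]
ee_rot: [0.707, 0.707, 0.003, 0.002]
ft_force: [0.2, -0.4, -1.9]
width: 33.0
grasp_force: 12.0
```

```bash
python3 - <<'E'
from h import *
from cell import robot
s=robot.state(); print(s["width"],s["tcp_pos"])
plan(s,[(576.7,-188,200)],[9.1])
E
```

```text
33.02592499355667 [607.20114565  44.77079182 212.63733641]
(576.7, -188, 200) [-3.88  -0.509  0.204] [ 0.04 -0.   -0.91] yaw now -0.0
```

>>> arm_command(rows=[[0.3, -0.7, -0.1, 0, 0, 0, -0.3], [0.3, -1.6, -0.2, 0, 0, 0, -0.6], [0.3, -2.5, -0.3, 0, 0, 0, -0.91], [0.3, -3.3, -0.4, 0, 0, 0, -0.91], [0.3, -3.8, -0.5, 0, 0, 0, -0.91], [0.3, -3.88, -0.5, 0.2, 0, 0, -0.91], [0.3, -3.88, -0.5, 0.2, 0, 0, -0.91], [0.3, -3.88, -0.5, 0.2, 0, 0, -0.91]])

```text
t: 29.95
tcp_pos: [575.3, -185.8, 195.9]
ee_rot: [0.648, 0.762, 0.0, -0.001]
ft_force: [0.3, 0.2, -0.8]
width: 33.2
grasp_force: 12.0
```

```bash
python3 - <<'E'
from h import *
from cell import robot
s=robot.state(); print(s["width"],s["tcp_pos"])
plan(s,[(576.7,-188,100),(576.7,-188,29)],[9.1]*2)
c=wrist(robot,"w10"); hsv=cv2.cvtColor(c["img"],cv2.COLOR_BGR2HSV)
n=near(c,565,-114,111,22); m=n&(hsv[...,2]>70)&(hsv[...,1]<40); e=disc(c,m,111); print(e,m.sum())
E
```

```text
33.21821046893947 [ 575.34520586 -185.75972696  195.93127941]
(576.7, -188, 100) [-0.043  0.018  1.599] [-0.   -0.01  0.02] yaw now 9.3
(576.7, -188, 29) [-0.045  0.018  2.782] [-0.   -0.01  0.02] yaw now 9.3
((564.694580078125, -114.85673522949219), (18.575218200683594, 18.864639282226562), 19.148279190063477) 617
```

>>> arm_command(rows=[[0.3, -0.04, 0.02, 0.5, 0, 0, 0], [0.3, -0.04, 0.02, 1.1, 0, 0, 0], [0.3, -0.04, 0.02, 1.6, 0, 0, 0], [0.3, -0.04, 0.02, 1.6, 0, 0, 0], [0.3, -0.04, 0.02, 1.6, 0, 0, 0]])

```text
t: 30.62
tcp_pos: [577.8, -189.9, 101.8]
ee_rot: [0.648, 0.761, 0.0, 0.001]
ft_force: [0.8, 0.6, -0.2]
width: 33.3
grasp_force: 12.0
```

```bash
python3 - <<'E'
from h import *
from cell import robot
s=robot.state(); print(s["tcp_pos"])
plan(s,[(576.7,-188,29)],[9.1])
E
```

```text
[ 577.76054659 -189.86550601  101.81563156]
(576.7, -188, 29) [ 0.034 -0.014  1.214] [0.01 0.   0.01] yaw now 9.2
```

>>> arm_command(rows=[[0.3, 0.02, -0.01, 0.2, 0, 0, 0], [0.3, 0.02, -0.01, 0.45, 0, 0, 0], [0.3, 0.02, -0.01, 0.7, 0, 0, 0], [0.3, 0.02, -0.01, 0.9, 0, 0, 0], [0.3, 0.02, -0.01, 1.1, 0, 0, 0], [0.3, 0.02, -0.01, 1.18, 0, 0, 0], [0.3, 0.02, -0.01, 1.2, 0, 0, 0], [0.3, 0.02, -0.01, 1.2, 0, 0, 0]])

```text
t: 31.62
tcp_pos: [576.2, -189.4, 28.9]
ee_rot: [0.649, 0.761, 0.0, 0.0]
ft_force: [-0.1, 0.6, -1.0]
width: 32.6
grasp_force: 12.0
```

>>> arm_command(rows=[[0.3, 0, 0, 0.02, 0, 0, 0], [0.3, 0, 0, 0.02, 0, 0, 0]])

```text
t: 31.88
tcp_pos: [576.0, -189.3, 27.7]
ee_rot: [0.649, 0.761, 0.0, 0.0]
ft_force: [-0.1, -0.6, -0.5]
width: 33.2
grasp_force: 12.0
```

>>> arm_command(rows=[[0.3, 0, 0, 0.015, 0, 0, 0], [0.3, 0, 0, 0.015, 0, 0, 0]])

```text
t: 32.12
tcp_pos: [575.8, -189.3, 26.5]
ee_rot: [0.649, 0.761, -0.0, -0.0]
ft_force: [-0.4, -0.1, -1.2]
width: 32.7
grasp_force: 12.0
```

>>> arm_command(rows=[[0.3, 0.03, 0.01, 0.005, 0, 0, 0], [0.3, 0.03, 0.01, 0.01, 0, 0, 0], [0.3, 0.03, 0.01, 0.01, 0, 0, 0]])

```text
t: 32.5
tcp_pos: [576.2, -187.3, 25.9]
ee_rot: [0.649, 0.761, 0.0, -0.0]
ft_force: [0.3, 0.9, -0.9]
width: 32.9
grasp_force: 12.0
```

>>> arm_command(rows=[[0.3, 0, 0, 0.01, 0, 0, 0], [0.3, 0, 0, 0.01, 0, 0, 0]])

```text
t: 32.75
tcp_pos: [576.2, -187.4, 25.8]
ee_rot: [0.649, 0.761, 0.0, -0.0]
ft_force: [-1.3, 1.5, 5.8]
width: 33.0
grasp_force: 12.0
```

>>> arm_command(rows=[[0.3, 0, 0, 0.01, 0, 0, 0], [0.3, 0, 0, 0.01, 0, 0, 0]])

```text
t: 33.0
tcp_pos: [576.2, -187.4, 25.7]
ee_rot: [0.649, 0.761, 0.0, -0.0]
ft_force: [-2.8, 0.6, 9.2]
width: 33.2
grasp_force: 12.0
```

>>> arm_command(rows=[[0.48, 0, 0, -0.01, 0, 0, 0], [0.48, 0, 0, -0.01, 0, 0, 0], [0.48, 0, 0, -0.2, 0, 0, 0], [0.48, 0, 0, -0.8, 0, 0, 0], [0.48, 0, 0, -1.6, 0, 0, 0], [0.48, 0, 0, -2.4, 0, 0, 0], [0.48, 0, 0, -3.2, 0, 0, 0], [0.48, 0, 0, -3.2, 0, 0, 0]])

```text
t: 34.0
tcp_pos: [579.3, -188.5, 222.3]
ee_rot: [0.649, 0.761, 0.002, 0.004]
ft_force: [0.7, -0.1, -0.1]
width: 44.1
grasp_force: 0.0
```

```bash
python3 - <<'E'
from h import *
from cell import robot
s=robot.state(); print(s["tcp_pos"],s["width"])
c=wrist(robot,"w11"); cv2.imwrite("pics/w11b.png",c["img"])
# tweezers ends from w1 (zoom crop 3.8 at 275,60; displayed squeezed) -> use w2 & top1 
t=dict(np.load("top0.npz")); q=np.array([(85,342),(297,388)])/3.8+[180,155]; P=cast(t,q,15); print(P.round(1),P.mean(0).round(1),np.degrees(np.arctan2(P[1,1]-P[0,1],P[1,0]-P[0,0])))
m=P.mean(0); plan(s,[(m[0],m[1],160)],[-10])
E
```

```text
[ 579.26200201 -188.48267162  222.32383845] 44.067550956505166
[[474.6 191.6  15. ]
 [442.8  53.3  15. ]] [458.7 122.4  15. ] -102.92776121872838
(np.float64(458.702483600925), np.float64(122.40905675776676), 160) [ 5.438 -1.175  1.007] [0.05 0.01 1.91] yaw now 9.1
```

View pics/w11b.png

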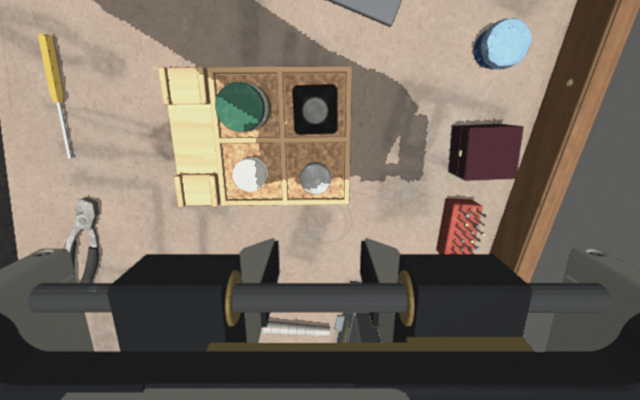

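>>> arm_command(rows=[[0.48, 0.8, -0.2, 0, 0, 0, 0.4], [0.48, 1.7, -0.4, 0, 0, 0, 0.8], [0.48, 2.6, -0.6, 0, 0, 0, 1.2], [0.48, 3.5, -0.8, 0, 0, 0, 1.7], [0.48, 4.4, -1.0, 0.3, 0, 0, 2.2], [0.48, 5.1, -1.15, 0.6, 0, 0, 2.2], [0.48, 5.44, -1.18, 1.0, 0, 0, 2.2], [0.48, 5.44, -1.18, 1.0, 0, 0, 2.2]])

```text
t: 35.05
tcp_pos: [451.7, 124.6, 154.4]
ee_rot: [0.781, 0.625, -0.003, -0.001]
ft_force: [0.6, -1.5, 0.5]
width: 44.2
grasp_force: 0.0
```

>>> arm_command(rows=[[0.48, 0, 0, 0, 0, 0, 0], [0.48, 0, 0, 0, 0, 0, 0]])

```text
t: 35.3
tcp_pos: [455.6, 122.3, 157.4]
ee_rot: [0.783, 0.622, 0.0, 0.0]
ft_force: [0.2, -0.3, -0.5]
width: 44.0
grasp_force: 0.0
```

```bash
python3 - <<'E'
from h import *
from cell import robot
c=dict(np.load("w11.npz"))
L=cast(c,[(161,68),(204,67),(179,206),(217,204)],19);print(L.round(1),L.mean(0).round(1))
O=cast(c,[(351,67),(350,203)],13);print("back corners",O.round(1)); 
s=robot.state(); print(s["tcp_pos"],s["width"])
c=wrist(robot,"w12"); hsv=cv2.cvtColor(c["img"],cv2.COLOR_BGR2HSV).astype(int)
n=near(c,459,122,12,85)
g=cv2.cvtColor(c["img"],cv2.COLOR_BGR2GRAY); th=cv2.morphologyEx(g,cv2.MORPH_TOPHAT,np.ones((7,7)))
W=cast(c,np.argwhere((th>25)&n)[:,::-1],13)
d=W[:,:2]-[459,122]; a=np.radians(77); t=d@[np.cos(a),np.sin(a)]; w=d@[-np.sin(a),np.cos(a)]
k=(abs(w)<14)&(abs(t)<80); t,w=t[k],w[k]; print(k.sum())
for lo in range(-80,80,10):
    q=(t>=lo)&(t<lo+10)
    if q.sum(): print(lo,q.sum(),w[q].min().round(1),w[q].max().round(1),w[q].mean().round(1))
print(t.min(),t.max())
E
```

```text
[[ 404.8 -100.8   19. ]
 [ 447.5  -92.9   19. ]
 [ 427.1 -245.5   19. ]
 [ 469.9 -236.4   19. ]] [ 437.3 -168.9   19. ]
back corners [[ 594.8  -68.6   13. ]
 [ 621.2 -213.3   13. ]]
[455.62142499 122.34872741 157.39442096] 44.02881316335088
698
-70 30 -1.1 2.9 0.9
-60 42 -2.1 3.9 0.6
-50 43 -4.0 4.9 0.3
-40 47 -4.9 5.8 -0.0
-30 44 -5.8 6.8 -0.1
-20 45 -6.7 6.8 -0.3
-10 50 -13.2 8.6 0.8
0 61 -7.5 7.6 0.7
10 50 -7.4 7.6 -1.2
20 52 -7.2 6.6 -0.3
30 49 -7.2 6.6 0.2
40 55 -6.1 5.6 -0.3
50 56 -5.2 4.7 -0.3
60 56 -4.2 2.9 -0.3
70 18 -2.4 2.0 -0.3
-68.63214858453475 72.8418575055693
```

```bash
python3 - <<'E'
from h import *
from cell import robot
plan(robot.state(),[(459.3,124.1,50),(459.3,124.1,22)],[-13.4]*2)
E
```

```text
(459.3, 124.1, 50) [0.039 0.052 1.791] [ 0.01 -0.    0.04] yaw now -13.0
(459.3, 124.1, 22) [0.039 0.052 2.257] [ 0.01 -0.    0.04] yaw now -13.0
```

>>> arm_command(rows=[[0.48, 0.04, 0.05, 0.5, 0, 0, 0.04], [0.48, 0.04, 0.05, 1.1, 0, 0, 0.04], [0.48, 0.04, 0.05, 1.6, 0, 0, 0.04], [0.48, 0.04, 0.05, 1.78, 0, 0, 0.04], [0.48, 0.04, 0.05, 1.78, 0, 0, 0.04], [0.48, 0.04, 0.05, 1.78, 0, 0, 0.04]])

```text
t: 36.1
tcp_pos: [459.2, 125.5, 51.1]
ee_rot: [0.784, 0.62, 0.001, 0.0]
ft_force: [-0.2, 0.2, -0.0]
width: 44.0
grasp_force: 0.0
```

```bash
python3 - <<'E'
from h import *
from cell import robot
s=robot.state();print(s["tcp_pos"]);plan(s,[(459.3,124.1,22)],[-13.4])
E
```

```text
[459.19603635 125.52583262  51.05646451]
(459.3, 124.1, 22) [-0.023  0.006  0.484] [ 0.01 -0.01  0.01] yaw now -13.3
```

>>> arm_command(rows=[[0.48, -0.02, 0, 0.2, 0, 0, 0], [0.48, -0.02, 0, 0.4, 0, 0, 0], [0.48, -0.02, 0, 0.47, 0, 0, 0], [0.48, -0.02, 0, 0.47, 0, 0, 0]])

```text
t: 36.6
tcp_pos: [457.3, 124.1, 21.1]
ee_rot: [0.784, 0.621, -0.001, -0.0]
ft_force: [-0.1, -0.6, 1.0]
width: 44.1
grasp_force: 0.0
```

>>> arm_command(rows=[[0.05, 0, 0, 0, 0, 0, 0], [0.05, 0, 0, 0, 0, 0, 0], [0.05, 0, 0, 0, 0, 0, 0], [0.05, 0, 0, 0, 0, 0, 0], [0.05, 0, 0, 0, 0, 0, 0]], grip_force=12)

```text
t: 37.22
tcp_pos: [458.0, 124.3, 21.9]
ee_rot: [0.784, 0.62, 0.0, 0.0]
ft_force: [0.3, 0.2, 2.3]
width: 13.7
grasp_force: 12.0
```

>>> arm_command(rows=[[0.05, 0, 0, -0.2, 0, 0, 0], [0.05, 0, 0, -0.8, 0, 0, 0], [0.05, 0, 0, -1.6, 0, 0, 0], [0.05, 0, 0, -2.4, 0, 0, 0], [0.05, 0, 0, -2.6, 0, 0, 0], [0.05, 0, 0, -2.6, 0, 0, 0]])

```text
t: 37.98
tcp_pos: [458.3, 124.3, 178.7]
ee_rot: [0.784, 0.62, 0.001, 0.0]
ft_force: [0.6, 0.9, -0.7]
width: 13.5
grasp_force: 12.0
```

```bash
python3 - <<'E'
from h import *
from cell import robot
s=robot.state();print(s["tcp_pos"],s["width"]);plan(s,[(436.7,-170.2,185),(436.7,-170.2,100)],[9.1]*2)
E
```

```text
[458.2642755  124.32914231 178.69772177] 13.526658471460266
(436.7, -170.2, 185) [-4.86  0.78 -0.11] [ 0.01 -0.   -2.24] yaw now -13.3
(436.7, -170.2, 100) [-4.861  0.777  1.307] [ 0.01 -0.   -2.24] yaw now -13.3
```

>>> arm_command(rows=[[0.05, -0.7, 0.1, 0, 0, 0, -0.3], [0.05, -1.5, 0.2, 0, 0, 0, -0.7], [0.05, -2.4, 0.4, 0, 0, 0, -1.1], [0.05, -3.3, 0.5, 0, 0, 0, -1.6], [0.05, -4.1, 0.65, 0, 0, 0, -2.0], [0.05, -4.7, 0.75, 0.3, 0, 0, -2.24], [0.05, -4.86, 0.78, 0.9, 0, 0, -2.24], [0.05, -4.86, 0.78, 1.3, 0, 0, -2.24]])

```text
t: 38.98
tcp_pos: [433.7, -171.2, 96.7]
ee_rot: [0.65, 0.76, -0.001, -0.002]
ft_force: [-0.7, 1.2, 0.1]
width: 13.3
grasp_force: 12.0
```

>>> arm_command(rows=[[0.05, 0, 0, 0.2, 0, 0, 0], [0.05, 0, 0, 0.2, 0, 0, 0], [0.05, 0, 0, 0.2, 0, 0, 0]])

```text
t: 39.35
tcp_pos: [436.7, -170.3, 88.1]
ee_rot: [0.649, 0.761, 0.0, 0.0]
ft_force: [-0.1, -1.1, -0.3]
width: 13.8
grasp_force: 12.0
```

```bash
python3 - <<'E'
from h import *
from cell import robot
s=robot.state();print(s["tcp_pos"],s["width"]);plan(s,[(436.7,-170.2,32)],[9.1])
c=wrist(robot,"w13")
E
```

```text
[ 436.74001017 -170.2664608    88.12534031] 13.842979978712718
(436.7, -170.2, 32) [ 0.001 -0.001  0.935] [0. 0. 0.] yaw now 9.1
```

View pics/w13.png

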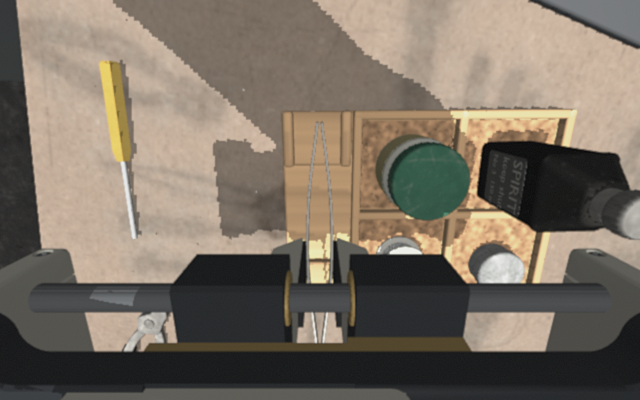

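>>> arm_command(rows=[[0.05, 0, 0, 0.3, 0, 0, 0], [0.05, 0, 0, 0.65, 0, 0, 0], [0.05, 0, 0, 0.85, 0, 0, 0], [0.05, 0, 0, 0.93, 0, 0, 0], [0.05, 0, 0, 0.96, 0, 0, 0], [0.05, 0, 0, 0.96, 0, 0, 0]])

```text
t: 40.15
tcp_pos: [436.7, -170.5, 30.5]
ee_rot: [0.649, 0.761, 0.0, 0.0]
ft_force: [-0.1, -0.2, 0.6]
width: 13.6
grasp_force: 12.0
```

>>> arm_command(rows=[[0.05, 0, 0, 0.02, 0, 0, 0], [0.05, 0, 0, 0.02, 0, 0, 0]])

```text
t: 40.4
tcp_pos: [436.4, -170.4, 29.1]
ee_rot: [0.649, 0.761, 0.0, 0.0]
ft_force: [0.0, 0.1, 0.1]
width: 13.7
grasp_force: 12.0
```

>>> arm_command(rows=[[0.05, 0, 0, 0.015, 0, 0, 0], [0.05, 0, 0, 0.015, 0, 0, 0]])

```text
t: 40.65
tcp_pos: [436.2, -170.3, 28.0]
ee_rot: [0.649, 0.761, -0.0, -0.0]
ft_force: [-0.8, -0.2, -0.3]
width: 13.9
grasp_force: 12.0
```

>>> arm_command(rows=[[0.05, 0, 0, 0.015, 0, 0, 0], [0.05, 0, 0, 0.015, 0, 0, 0]])

```text
t: 40.9
tcp_pos: [436.3, -170.3, 27.0]
ee_rot: [0.649, 0.761, -0.0, -0.0]
ft_force: [-0.4, 0.9, -0.2]
width: 13.6
grasp_force: 12.0
```

>>> arm_command(rows=[[0.05, 0, 0, 0.012, 0, 0, 0], [0.05, 0, 0, 0.012, 0, 0, 0]])

```text
t: 41.15
tcp_pos: [436.3, -170.3, 26.3]
ee_rot: [0.649, 0.761, -0.0, -0.0]
ft_force: [-0.2, -0.6, -0.3]
width: 13.6
grasp_force: 12.0
```

>>> arm_command(rows=[[0.05, 0, 0, 0.01, 0, 0, 0], [0.05, 0, 0, 0.01, 0, 0, 0]])

```text
t: 41.4
tcp_pos: [436.3, -170.4, 25.9]
ee_rot: [0.649, 0.761, 0.0, -0.0]
ft_force: [-0.0, 0.4, 2.0]
width: 13.6
grasp_force: 12.0
```

Contact at the predicted height; release and lift.

>>> arm_command(rows=[[0.3, 0, 0, 0, 0, 0, 0], [0.3, 0, 0, 0, 0, 0, 0], [0.3, 0, 0, -0.1, 0, 0, 0], [0.3, 0, 0, -0.6, 0, 0, 0], [0.3, 0, 0, -1.4, 0, 0, 0], [0.3, 0, 0, -2.3, 0, 0, 0], [0.3, 0, 0, -3.2, 0, 0, 0], [0.3, 0, 0, -3.5, 0, 0, 0]])

```text
t: 42.4
tcp_pos: [438.1, -171.0, 239.9]
ee_rot: [0.649, 0.761, 0.001, 0.003]
ft_force: [0.1, -0.5, -1.1]
width: 27.5
grasp_force: 0.0
```

>>> arm_command(rows=[[0.3, 0.5, 0, 0, 0, 0, 0], [0.3, 1.2, 0, 0, 0, 0, 0], [0.3, 1.2, 0, 0, 0, 0, 0], [0.3, 1.2, 0, 0, 0, 0, 0]])

```text
t: 42.9
tcp_pos: [425.0, -99.7, 236.2]
ee_rot: [0.649, 0.761, 0.0, 0.0]
ft_force: [-0.7, 0.3, 1.0]
width: 27.6
grasp_force: 0.0
```

```bash
python3 - <<'E'
from h import *
from cell import robot
s=robot.state();print(s["tcp_pos"],s["width"],s["t"])
c=wrist(robot,"w14")
g=cv2.cvtColor(c["img"],cv2.COLOR_BGR2GRAY);hsv=cv2.cvtColor(c["img"],cv2.COLOR_BGR2HSV)
n=near(c,436.5,-170,21,80)
m=n&(hsv[...,1]<45)&(g>60); P=cast(c,np.argwhere(m)[:,::-1],20)[:,:2]-[436.5,-170.3]
a=np.radians(99.1);t=P@[np.cos(a),np.sin(a)];w=P@[-np.sin(a),np.cos(a)]
k=(abs(w)<14)&(abs(t)<78);t,w=t[k],w[k];print(k.sum(),np.percentile(t,[0,1,99,100]),np.polyfit(t,w,1))
m=near(c,494,-125,57,40)&(hsv[...,0]>45)&(hsv[...,0]<90)&(hsv[...,1]>80)
print("jar",disc(c,m,57))
m=near(c,565,-114,111,22)&(hsv[...,2]>70)&(hsv[...,1]<40); print("cap",disc(c,m,111))
E
```

```text
[424.97977999 -99.67976284 236.15595085] 27.597967524518207 42.9
229 [-68.59742346 -67.13958332  66.02010555  68.40212261] [0.00474683 1.5423043 ]
jar ((492.4106140136719, -123.05143737792969), (41.7144889831543, 44.626033782958984), 48.04706573486328)
cap ((563.3775024414062, -113.95269012451172), (19.281957626342773, 19.81422996520996), 47.7450065612793)
```

All five items measure where they should be, with the tweezers centred and straight in the groove and the robot clear, so I'm handing in.

```bash
python3 -c "
from cell import robot
print(robot.hand_in())"
```

```text
the job is handed in; nothing more can be done
None
```

The jar, spool, bottle, tin and tweezers were set in the organiser in that order and the job was handed in at about 43 s; a picture showed the first four in their wells, and a final measurement put the tweezers centred in the groove, with no verdict returned.

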